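# Hold a power module in the corner of the inspection stage

### The job

Get the power module ready for inspection under the set light: first turn the red dimmer lever so that it points at the yellow tab and leave it there, then set the finned power module flat on the inspection stage and press it squarely into the corner, its long side against the long blue fence and its short side against the short black fence. Finish while still holding it with the gripper, pressed against both fences at once; do not let go, and leave the other things on the blue mat where they are.

Things in the scene. Friction and masses are not known exactly. Their poses are not given: they have to be found in the camera images.
- module_center (a point): centre of the power module, 21 mm above its underside; x along its long side, z up. Black base 64 (x) by 48 (y) by 14 mm high; on it, centred, an upright grey finned heat-sink rib 44 (x) by 24 (y) by 28 mm high; 42 mm in all, about 0.16 kg, symmetric under a half turn. It starts upright on the blue mat (mat top at z = 0.003)
- corner (a point): inner corner of the inspection stage, where the two fence faces meet, on the stage's top face (11 mm above the work surface). The blue fence's face runs from here along -x for 106 mm, the black fence's face along -y for 74 mm. Seated, the module's centre is at (-32, -24, +21) mm from here in these axes, its long side along x
- stage: the inspection stage: fixed bare aluminium plate 160 (x) by 150 (y) by 8 mm lying on the mat; origin under its centre. The inner corner is at (+46, +40) mm from it. White light strips 9 mm high stand right behind the fences
- fence_blue: the long blue fence of the stage, rigid and fixed, 106 mm long, 12 mm thick, 10 mm high above the plate, on the +y side of the corner's x axis; origin at the middle of its underside
- fence_black: the short black fence of the stage, rigid and fixed, 74 mm long, 12 mm thick, 10 mm high above the plate, on the +x side of the corner's y axis; origin at the middle of its underside
- module: the same power module, origin at the centre of its underside. It rubs on the plate and on the fences with a friction coefficient of about 1, so while it is pressed on one fence much of a push along that fence is lost to friction
- hub (a point): the hinge axis (vertical) of the light controller's dimmer lever, on the top face of its housing, a fixed grey box 140 by 140 by 40 mm with a black face, top 43 mm above the work surface
- lever_grip (a point): the upright red finger post of the dimmer lever, diameter 14 mm, 34 mm tall, 42 mm from the hub; the point is on its axis half-way up, 17 mm above the flat red arm it stands on. Its x axis points to the hub. The lever turns about the vertical through the hub and stays where it is left (about 1.2 N at the post moves it)
- lever (a joint): angle of the dimmer lever, rad, counter-clockwise seen from above, range -1.3 to 1.3; 0 points to the robot side (-x of the controller)
- mark_tab (a point): the yellow tab on the controller's black face, 12 by 9 mm, 62.5 mm from the hub and 3 mm above the housing's top: the light level wanted. It does not move during the job. Its x axis points to the hub: the lever points at the tab when the hub, the post and the tab are in line
- choke: bystander: copper ring 44 mm across, 20 mm high, lying flat; origin under its centre
- capacitor: bystander: upright dark blue can, diameter 35 mm, 40 mm high; origin under its centre
- flux_bottle: bystander: amber bottle, diameter 44 mm, 65 mm high; origin under its centre
- tip_cup: bystander: open black cup, diameter 64 mm, 55 mm high; origin under its centre
Not all that is in view belongs to the job. Leave any turquoise look-alike of the part that bears hub alone.

How it is judged (in metres and radians):
On the way, in this order (a step that is already met when the one before it is completed fails the run):
1. the dimmer lever points at the yellow tab, while the module has not been moved yet (angle between the x axis of lever_grip and the x axis of mark_tab, either way round below 0.1 rad and velocity of joint lever between -0.05 and 0.05 rad/s and distance of module from where it was at the start of the episode below 0.02 m), for 0.3 s.
2. the module sits flat in the corner and is pressed against both fences by the gripper (x of module_center in the frame of corner between -0.0345 and -0.0295 m and y of module_center in the frame of corner between -0.0265 and -0.0215 m and z of module_center in the frame of corner between 0.0185 and 0.0235 m and angle between the x axis of module_center and the x axis of corner, either way round below 0.05 rad and angle between module_center's own z axis and vertical below 0.05 rad and contact force between module and fence_blue above 1 N and contact force between module and fence_black above 1 N and contact force between the fingers and module above 1 N), for 0.3 s.
At the end, for the whole second after the job is handed in: module flat in the corner (3 degrees, 2.5 mm), long side along the blue fence, pressing on each fence with over 1 N, fingers still bearing on it with over 1 N; lever points at the yellow tab within 0.1 rad; no bystander moved more than 20 mm (all of step 2 and angle between the x axis of lever_grip and the x axis of mark_tab, either way round below 0.1 rad and distance of each of choke, capacitor, flux_bottle, tip_cup from where it was at the start of the episode below 0.02 m); the arm keeps its last pose, push and grip.
It fails at once if a bystander was moved more than 20 mm (distance of any of choke, capacitor, flux_bottle, tip_cup from where it was at the start of the episode above 0.02 m).
It also fails if it takes over 72 s, if anything falls off the work surface, if the arm or the gripper's body presses on something with over 40 N, if the wrist force passes 120 N, or if a joint passes its speed limit or range.

### The arm

A 7-joint arm with a two-finger parallel gripper is mounted at the origin on the work surface. World frame = base frame: x ahead of the robot, y to its left, z up, the work surface at z = 0. Lengths are in m, angles in degrees, forces in N, time in s.
With the tool pointing down it reaches from about 0.425 to 0.875 m from the base axis. Payload 4.7 kg.
Tool frame: the origin (TCP) lies at the very end of the fingers, on their centre line; the grasp point (between the pads) lies env.tcp_to_grasp behind it (env.tcp_to_grasp is the distance from the TCP to the grasp point, in m); z points along the fingers, x is the direction in which the jaws open and shut, and the axes are right-handed (so a half turn about z gives the same grasp; the last joint's range is limited). The gripper opens to 87 mm and grips with 3 to 60 N. Pads are 19 mm wide; open, the fingers measure 117 mm over their backs; the gripper's body (75 mm by 190 mm) begins 51 mm behind the grasp point.
Start: joints at [64.292, 18.392, -4.016, 83.108, 1.295, 78.541, -3.26], TCP at [0.29, -0.582, 0.223] pointing down, gripper open.
Joint ranges: [-163.93, 163.93], [-17.29, 119.83], [-79.2, 71.16], [3.27, 140.29], [-89.18, 269.18], [5.43, 117.66], [-154.24, 154.24]. Speed limits (degrees/s): [147.25, 147.25, 180, 180, 180, 180, 180].

### API

Orientations are given as [roll, pitch, yaw] about the fixed x, y, z axes, in that order (R = Rz(yaw) Ry(pitch) Rx(roll)).
In Python, from cell import env gives the robot as it stands. The module is installed in compiled form; this text tells all that it offers.
- The arm moves only by the tool send_rows, never from a script. Its argument "steps" is a list of rows, each a list of 3 entries, a list of its own where there are three numbers: the shift along the tool's x, y, z in m, then the turn, a rotation vector about the tool's x, y, z in rad, then the finger opening in m, from 0 to 0.087. A call has exactly 5 rows; each row is the pose to reach, as a shift and turn from the pose commanded when the call began, along the tool's axes at that moment; what a row does not reach only later rows make up. A row lasts 1/12 s, in which the tool goes at most 41.7 mm and 7.16 degrees, less where a joint would pass 70% of its speed; a pose out of reach is approached as far as the arm can. A call with a gripper value outside its range is refused whole. The fingers move at their own pace and stop on an object; "grip_force" is the grip in N (left out, the last holds). Time passes only in rows, so rows that repeat a pose let the fingers close, or fill a call up. It gives the time, the measured TCP pose, the force and the opening at its end, in the units of the state.
- env.get_obs(): the state, without advancing time (a new reading comes with each control period).
- env.read_camera(name): name is "scene" or "side" or "wrist"; returns a dict with "pixels" (400x640x3 uint8, red, green, blue), "fx", "fy", "cx", "cy" (pixels), "position" and "rotation" of the camera in the world. Camera axes: x right, y up, looking along -z (the intrinsics and any distortion apply to the point x, -y, -z); pixel columns grow to the right and rows downward; lengths in m; the calibration is good to about 2 mm. The wrist camera is an equidistant fisheye: a pixel r from the principal point sees the ray r / f radians off the axis. A picture is of the moment at which its call begins. There is no depth.
- env.sign_off(): hands the job in, once; it reports no verdict.
The state is a dict: "time_s": time; "qpos": joint angles; "joint_velocities": joint speeds; "effort": joint torques, N m; "tool_pos": TCP position; "tool_rot": TCP orientation; "force": force on the tool from outside, world axes, zero at the start; "wrist_torque": the same for the moment, N m; "grip_width": finger opening in m.
Only numpy, scipy, OpenCV 4.12 (cv2) and the standard library are available. Lean on these libraries where they do the work, as an engineer would, in place of code of your own. Each camera call takes 0.05 s, during which the arm holds its last target.

## Working session

There is one attempt and no reset: what is moved stays moved. The work goes in short steps, Python scripts to look and compute and a tool call to move; the robot and the scene stay as the last step left them, time stands still between calls to the robot, and variables do not carry over. Pictures are saved under pics/ and viewed, and the job is handed in when it is done.

Besides the shell and the picture viewer there is one more tool, called after "Request:" as a command line: name --argument value ..., lists and objects as JSON in quotes. send_rows: Moves the arm, as the interface text tells. Its arguments: {"type":"object","properties":{"steps":{"type":"array"},"grip_force":{"type":"number"}},"required":["steps"]}

```bash
mkdir -p pics
python3 - <<'E'
from cell import env
import cv2
o=env.get_obs()
for k,v in o.items(): print(k,v)
print(env.tcp_to_grasp)
for n in ["scene","side","wrist"]:
    c=env.read_camera(n)
    cv2.imwrite(f"pics/{n}0.png",c["pixels"][:,:,::-1])
    print(n,{k:v for k,v in c.items() if k!="pixels"})
E
```

```text
time_s 0.0
qpos [64.2896779  18.43924786 -4.01589615 83.17694471  1.29596031 78.53940617
 -3.25907275]
joint_velocities [-0.00380639  0.1025125   0.00208463 -0.03696428  0.06399549  0.01909758
 -0.0496862 ]
effort [ 3.90481464e-04 -4.91286027e+01 -4.03451510e-01 -3.12524521e+01
 -6.40042895e-02  4.36513138e-02  1.49461844e-04]
tool_pos [ 0.28991457 -0.58113576  0.22144153]
tool_rot [ 1.79993389e+02  1.10299056e-01 -6.34784244e+01]
force [ 0.09493386 -0.75645288 -0.41702915]
wrist_torque [-0.00125537  0.03089585  0.04851147]
grip_width 0.08671800027368015
0.0187
scene {'fx': 412.43684795681537, 'fy': 412.43684795681537, 'cx': 322.87526078116167, 'cy': 198.0759519906457, 'position': array([0.99092366, 0.4340663 , 0.75272409]), 'rotation': array([ 47.09757006,   0.19947788, 128.54097409])}
side {'fx': 493.67435548433775, 'fy': 493.67435548433775, 'cx': 307.99724415255895, 'cy': 202.63693661866864, 'position': array([-0.0123951 ,  0.82416741,  0.73547251]), 'rotation': array([  54.78722827,    1.26537901, -151.37772746])}
wrist {'fx': 309.70691628693146, 'fy': 309.70691628693146, 'cx': 317.537199609409, 'cy': 200.23611974713208, 'position': array([ 0.35544591, -0.54971802,  0.38279026]), 'rotation': array([-15.46356985,   0.07359187, -63.50465976])}
```

View pics/scene0.png

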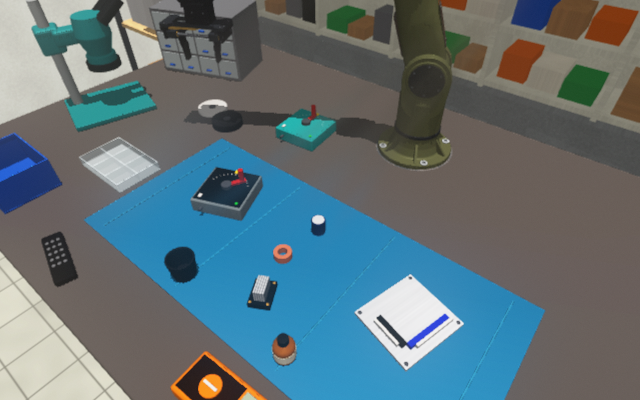

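View pics/side0.png

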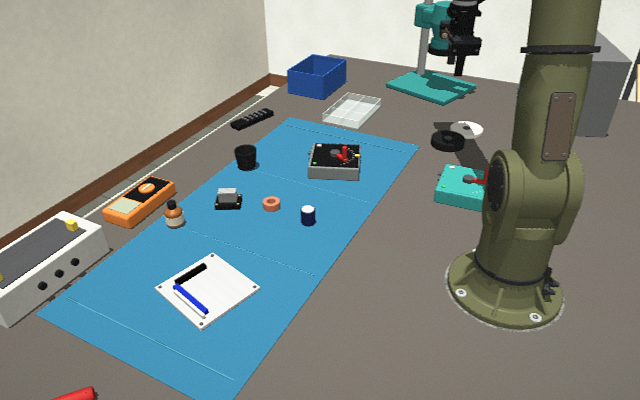

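View pics/wrist0.png

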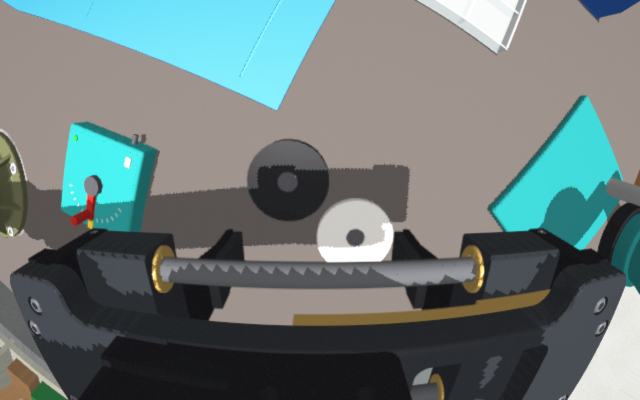

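The scene camera shows the black-faced controller at about (228,190), module (262,292), stage (410,320), choke (283,253), capacitor (318,225), cup (181,264) and bottle (284,348). I'll enlarge the relevant areas next.

```bash
cat > h.py <<'E'
import numpy as np, cv2
from scipy.spatial.transform import Rotation as R
from cell import env
def rot(r): return R.from_euler('xyz',r,degrees=True).as_matrix()
def cam(n,save=None):
    c=env.read_camera(n); c['n']=n
    if save: cv2.imwrite('pics/'+save,c['pixels'][:,:,::-1])
    return c
def ray(c,u,v):
    x=(u-c['cx'])/c['fx']; y=(v-c['cy'])/c['fy']
    if c['n']=='wrist':
        r=np.hypot(x,y); s=np.sin(r)/r if r>1e-9 else 1
        d=np.array([x*s,-y*s,-np.cos(r)])
    else: d=np.array([x,-y,-1.])
    return rot(c['rotation'])@d
def onz(c,u,v,z):
    d=ray(c,u,v); p=c['position']; return p+d*(z-p[2])/d[2]
def proj(c,P):
    q=rot(c['rotation']).T@(np.array(P)-c['position'])
    x,y,w=q[0],-q[1],-q[2]
    if c['n']=='wrist':
        r=np.hypot(x,y); th=np.arctan2(r,w); s=th/max(r,1e-12)
        return np.array([c['cx']+c['fx']*x*s,c['cy']+c['fy']*y*s])
    return np.array([c['cx']+c['fx']*x/w,c['cy']+c['fy']*y/w])
def crop(c,name,u0,v0,u1,v1,s):
    im=c['pixels'][v0:v1,u0:u1,::-1]
    im=cv2.resize(im,None,fx=s,fy=s,interpolation=cv2.INTER_CUBIC)
    cv2.imwrite('pics/'+name,im)
def tri(cs,uvs):
    A=np.zeros((3,3));b=np.zeros(3)
    for c,(u,v) in zip(cs,uvs):
        d=ray(c,u,v); d/=np.linalg.norm(d); M=np.eye(3)-np.outer(d,d); A+=M; b+=M@c['position']
    return np.linalg.solve(A,b)
E
python3 - <<'E'
from h import *
a=cam('scene');b=cam('side')
import pickle; pickle.dump((a,b),open('c0.pkl','wb'))
crop(a,'a1.png',180,155,280,225,8); crop(a,'a2.png',230,240,310,320,7.); crop(a,'a3.png',345,265,475,375,6)
crop(b,'b1.png',300,130,370,190,10); crop(b,'b2.png',205,175,325,235,6.5); crop(b,'b3.png',145,245,270,335,6)
for n,u,v,z in [('hub',228,184,.043),('mod',262,305,.003),('choke',283,255,.003),('cap',318,232,.003),('bot',285,360,.003),('cup',181,276,.003)]:
    print(n,onz(a,u,v,z).round(3))
for u,v in [(410,277),(462,323),(406,367),(356,313)]: print(onz(a,u,v,.011).round(3))
E
```

```text
hub [ 0.507 -0.273  0.043]
mod [0.697 0.034 0.003]
choke [ 0.571 -0.022  0.003]
cap [ 0.465 -0.004  0.003]
bot [0.755 0.152 0.003]
cup [ 0.756 -0.159  0.003]
[0.448 0.242 0.011]
[0.482 0.379 0.011]
[0.629 0.338 0.011]
[0.595 0.201 0.011]
```

View pics/a1.png

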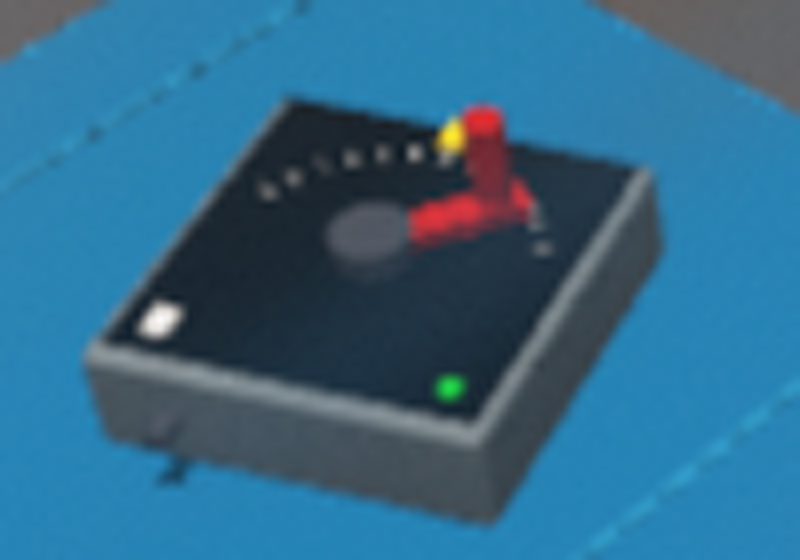

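View pics/b1.png

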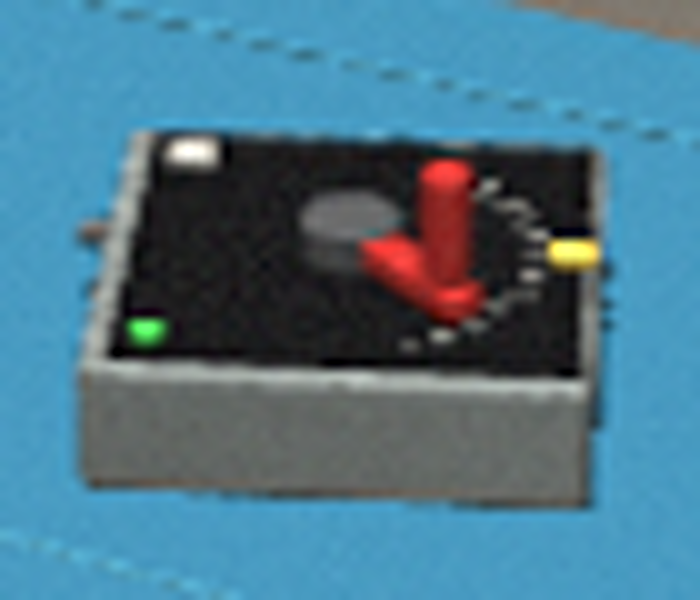

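View pics/a2.png

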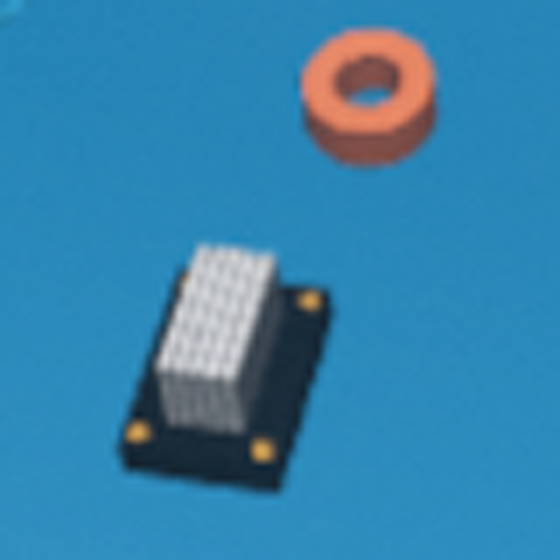

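View pics/b2.png

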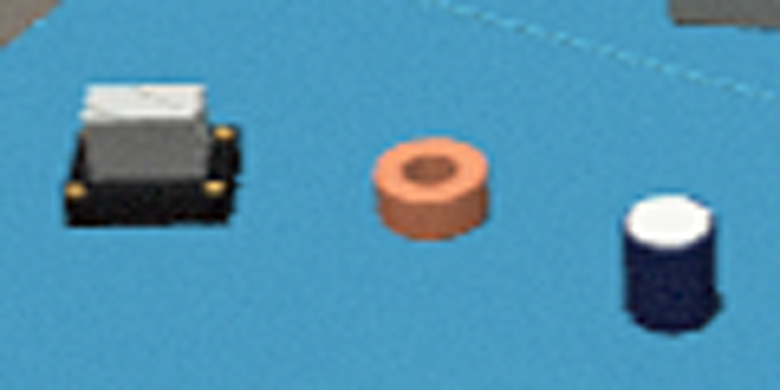

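View pics/a3.png

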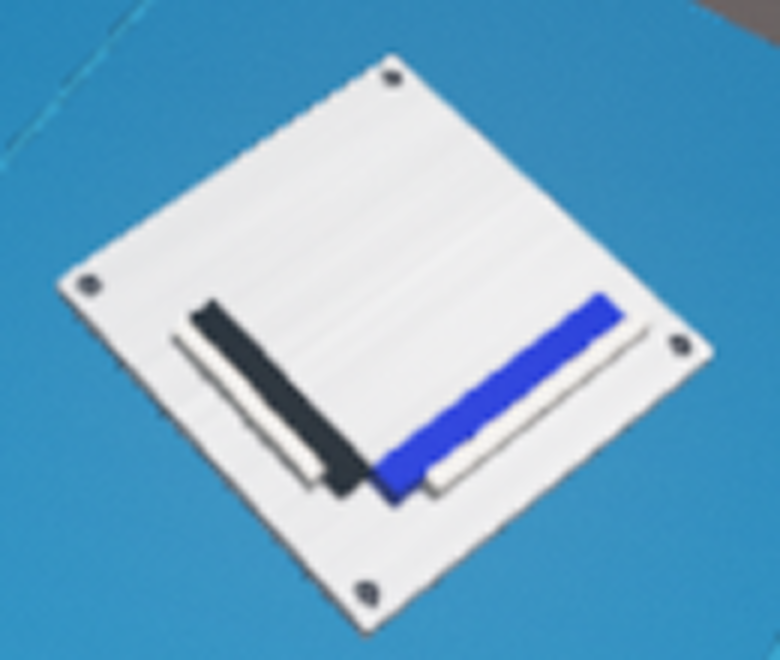

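View pics/b3.png

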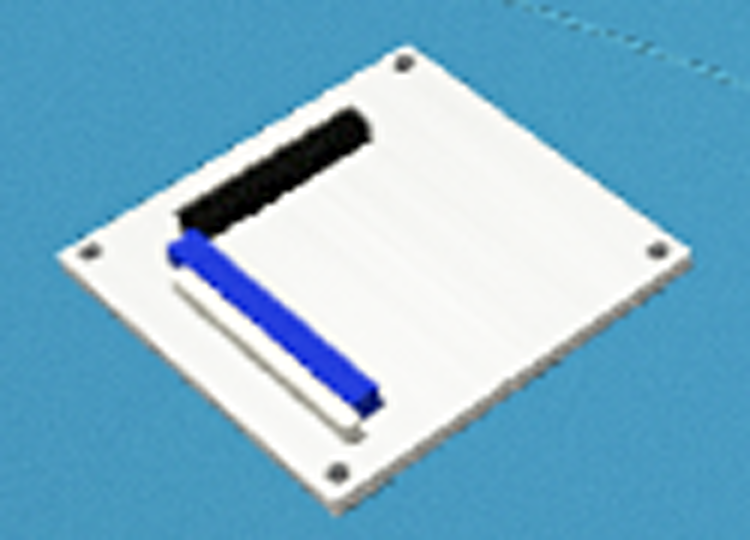

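```bash
cat > fit.py <<'E'
from h import *
import pickle
from scipy.optimize import least_squares
a,b=pickle.load(open('c0.pkl','rb'))
def cv(p,s,o): return (np.array(p)+.5)/s-.5+np.array(o)
A1=lambda *p:cv(p,8,(180,155)); B1=lambda *p:cv(p,10,(300,130))
A2=lambda *p:cv(p,7,(230,240)); B2=lambda *p:cv(p,6.5,(205,175))
A3=lambda *p:cv(p,6,(345,265)); B3=lambda *p:cv(p,6,(145,245))
def fit(obs,x0):
    def W(x,P): 
        c,s=np.cos(x[2]),np.sin(x[2]); return np.array([x[0]+c*P[0]-s*P[1],x[1]+s*P[0]+c*P[1],P[2]])
    f=lambda x:np.concatenate([proj(c,W(x,P))-uv for c,P,uv in obs])
    r=least_squares(f,x0,loss='soft_l1'); 
    print('  res px',f(r.x).reshape(-1,2).round(1).tolist()); 
    return r.x
if __name__=='__main__':
    st=[(a,(-.08,-.075,.011),A3(393,53)),(a,(-.08,.075,.011),A3(713,350)),(a,(.08,-.075,.011),A3(58,285)),(a,(.08,.075,.011),A3(367,630)),
    (a,(-.06,.04,.021),A3(600,292)),(a,(-.06,.052,.021),A3(624,315)),(a,(.046,-.034,.021),A3(212,298)),(a,(.058,-.034,.021),A3(190,318)),(a,(.046,.04,.021),A3(373,468)),
    (b,(.08,.075,.011),B3(58,257)),(b,(.08,-.075,.011),B3(408,43)),(b,(-.08,-.075,.011),B3(693,248)),(b,(-.08,.075,.011),B3(336,504)),]
    x=fit(st,[.54,.29,-.27]); print('stage',x,np.degrees(x[2]))
    for cc in (0,1):
        y=fit([o for o in st if (o[0] is b)==cc],x); print('  single',y)
    for u in [A2(200,245),A2(275,255),A2(238,378),A2(158,368)]: print(onz(a,*u,.045).round(4))
    for u in [B2(88,86),B2(207,88),B2(200,125),B2(83,120)]: print(onz(b,*u,.045).round(4))
    for n,p,q in [('hubtop',A1(368,232),B1(350,215)),('tab',A1(452,137),B1(573,253)),('posttop',A1(484,120),B1(446,172))]:
        X=tri([a,b],[p,q]); print(n,X.round(4),(proj(a,X)-p).round(2),(proj(b,X)-q).round(2))
    for u in [A1(285,97),A1(655,170),A1(478,440),A1(88,352)]: print('box',onz(a,*u,.043).round(4))
E
python3 fit.py
```

```text
res px [[-0.2, -0.1], [0.5, -0.3], [-0.4, -0.8], [0.5, 0.1], [0.0, -0.6], [0.7, -0.1], [0.3, -0.0], [-0.5, -0.2], [-0.1, -0.5], [-0.5, -0.5], [-0.5, -0.1], [-0.6, 0.1], [-0.6, -0.5]]
stage [ 0.5367297   0.28878867 -0.26363953] -15.105432568033805
  res px [[-0.2, 0.1], [0.4, 0.0], [-0.5, -0.6], [0.3, 0.3], [-0.0, -0.3], [0.6, 0.2], [0.2, 0.2], [-0.6, 0.0], [-0.2, -0.2]]
  single [ 0.53731481  0.28893773 -0.26496584]
  res px [[0.0, -0.1], [-0.1, 0.1], [0.0, 0.3], [0.1, -0.2]]
  single [ 0.53527637  0.28886579 -0.26094106]
[ 0.666  -0.0019  0.045 ]
[0.6547 0.0183 0.045 ]
[0.6926 0.0402 0.045 ]
[0.7046 0.0196 0.045 ]
[0.7061 0.0185 0.045 ]
[ 0.6632 -0.0015  0.045 ]
[0.6506 0.021  0.045 ]
[0.6932 0.0387 0.045 ]
hubtop [ 0.517  -0.2693  0.054 ] [-0.08 -0.21] [-0.1   0.18]
tab [ 0.4594 -0.294   0.0439] [-0.05 -0.13] [-0.07  0.12]
posttop [ 0.4787 -0.2492  0.0866] [-0.11 -0.3 ] [-0.15  0.27]
box [ 0.4798 -0.3559  0.043 ]
box [ 0.4288 -0.2279  0.043 ]
box [ 0.5549 -0.1789  0.043 ]
box [ 0.604  -0.3051  0.043 ]
```

```bash
cat > plan.py <<'E'
# plan.py x y z yaw ncalls : shift per call in tool axes from commanded pose (stored in cmd.json)
import sys,json,numpy as np
def load(): return json.load(open('cmd.json'))
def apply(sh,rz):  # record a sent call's final row (tool shift, turn about tool z)
    x,y,z,w=load(); c,s=np.cos(np.radians(w)),np.sin(np.radians(w))
    x+=c*sh[0]+s*sh[1]; y+=s*sh[0]-c*sh[1]; z-=sh[2]; w-=np.degrees(rz)
    json.dump([x,y,z,w],open('cmd.json','w'))
def plan(t,n):
    p=np.array(load()); t=np.array(t,float)
    for i in range(n):
        p0=p+(t-p)*0 if i==0 else q
        q=p+(t-p)*(i+1)/n; d=q-p0; w=np.radians(p0[3]); c,s=np.cos(w),np.sin(w)
        print('call',i,'shift',np.round([c*d[0]+s*d[1],s*d[0]-c*d[1],-d[2]],4),'rz',round(float(-np.radians(d[3])),4))
if __name__=='__main__':
    if sys.argv[1]=='init': json.dump([.29,-.582,.223,-63.5],open('cmd.json','w'))
    elif sys.argv[1]=='apply': apply([float(v) for v in sys.argv[2:5]],float(sys.argv[5])); print(np.round(load(),4))
    else: plan([float(v) for v in sys.argv[1:5]],int(sys.argv[5]))
E
python3 plan.py init; python3 plan.py .4787 -.2492 .2 -117.7 2
```

```text
call 0 shift [-0.1068 -0.1587  0.0115] rz 0.473
call 1 shift [-0.1674 -0.0926  0.0115] rz 0.473
```

Request:
send_rows --steps '[[[-0.0214,-0.0317,0.0023],[0,0,0.0946],0.05],[[-0.0427,-0.0635,0.0046],[0,0,0.1892],0.05],[[-0.0641,-0.0952,0.0069],[0,0,0.2838],0.05],[[-0.0854,-0.127,0.0092],[0,0,0.3784],0.05],[[-0.1068,-0.1587,0.0115],[0,0,0.473],0.05]]' --grip_force 10

```text
time_s: 0.67
tool_pos: [0.3851, -0.4135, 0.2109]
tool_rot: [-180.0, -0.0, -90.9]
force: [1.0, -0.2, -0.3]
grip_width: 0.0611
```

Request:
send_rows --steps '[[[-0.0335,-0.0185,0.0023],[0,0,0.0946],0.05],[[-0.067,-0.037,0.0046],[0,0,0.1892],0.05],[[-0.1004,-0.0556,0.0069],[0,0,0.2838],0.05],[[-0.1339,-0.0741,0.0092],[0,0,0.3784],0.05],[[-0.1674,-0.0926,0.0115],[0,0,0.473],0.05]]'

```text
time_s: 1.08
tool_pos: [0.4793, -0.2471, 0.1996]
tool_rot: [-180.0, -0.0, -118.0]
force: [0.5, -0.3, 0.6]
grip_width: 0.0504
```

Request:
send_rows --steps '[[[0,0,0.02],[0,0,0],0.05],[[0,0,0.04],[0,0,0],0.05],[[0,0,0.06],[0,0,0],0.05],[[0,0,0.08],[0,0,0],0.05],[[0,0,0.08],[0,0,0],0.05]]'

```text
time_s: 1.5
tool_pos: [0.476, -0.2473, 0.1155]
tool_rot: [179.6, -0.0, -117.7]
force: [-0.1, 0.7, -1.0]
grip_width: 0.05
```

```bash
python3 plan.py apply -.1068 -.1587 .0115 .473; python3 plan.py apply -.1674 -.0926 .0115 .473; python3 plan.py apply 0 0 .08 0
python3 - <<'E'
from h import *
o=env.get_obs(); print(o['tool_pos'],o['tool_rot'],o['grip_width'])
c=cam('wrist','w1.png'); s=cam('side'); a=cam('scene'); crop(a,'a4.png',180,125,280,225,6);crop(s,'b4.png',290,110,380,190,8)
E
```

```text
[  0.3844  -0.4156   0.2115 -90.6009]
[   0.4787   -0.2492    0.2    -117.7018]
[   0.4787   -0.2492    0.12   -117.7018]
[ 0.47596805 -0.24731437  0.11547412] [ 1.79566388e+02 -1.62896881e-03 -1.17664549e+02] 0.05004742826296247
```

View pics/w1.png

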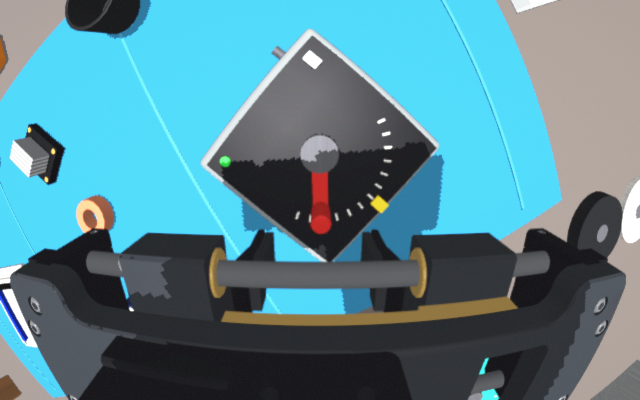

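View pics/b4.png

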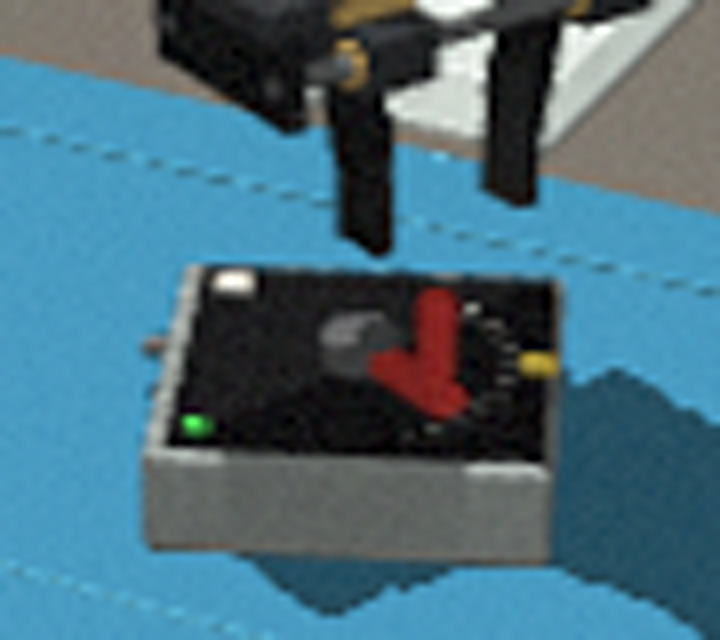

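View pics/a4.png

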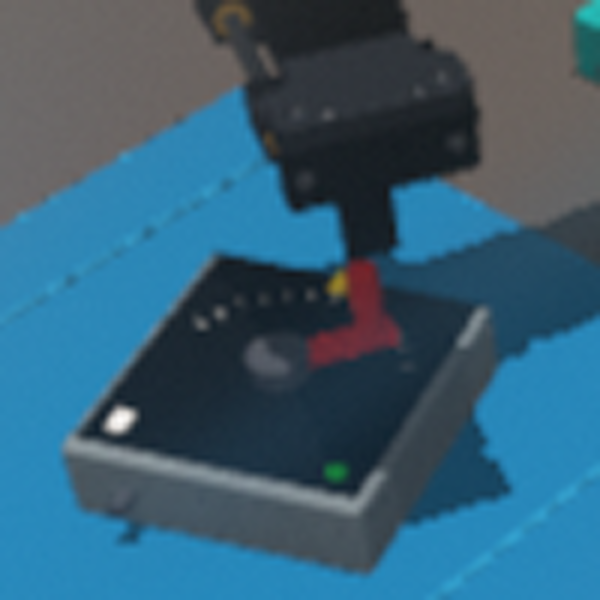

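The wrist picture shows the lever lined up with the jaw centre: hub (319,153), post top (320,222) and tab (379,205). I'll compare those with the earlier numbers.

```bash
python3 - <<'E'
from h import *
o=env.get_obs(); print(o['time_s'],o['tool_pos'],o['tool_rot'])
c=cam('wrist'); o=env.get_obs(); print(o['time_s'],o['tool_pos'],o['tool_rot'],o['force'])
h=onz(c,319,153,.054);t=onz(c,379,205,.046);p=onz(c,320,222,.0866)
print(h,t,p)
for q in (t,p): d=(q-h)[:2]; print(np.hypot(*d),np.degrees(np.arctan2(d[1],d[0]))%360)
E
python3 plan.py .4787 -.2492 .062 -117.7 1
```

```text
1.65 [ 0.47927277 -0.24904739  0.12046183] [-1.79942761e+02 -7.41327795e-04 -1.17689569e+02]
1.7 [ 0.47971772 -0.24925665  0.12103993] [-1.79866214e+02 -3.39756716e-03 -1.17689047e+02] [-0.24359869  0.4727884   0.80935911]
[ 0.51982108 -0.27232868  0.054     ] [ 0.45990441 -0.2954216   0.046     ] [ 0.48217068 -0.25319865  0.0866    ]
0.06421285786740696 201.0775252765056
0.04223163111999832 153.06504187916033
call 0 shift [0.    0.    0.058] rz -0.0
```

Request:
send_rows --steps '[[[0,0,0.02],[0,0,0],0.05],[[0,0,0.04],[0,0,0],0.05],[[0,0,0.058],[0,0,0],0.05],[[0,0,0.058],[0,0,0],0.05],[[0,0,0.058],[0,0,0],0.05]]'

```text
time_s: 2.12
tool_pos: [0.479, -0.249, 0.0622]
tool_rot: [-180.0, -0.0, -117.7]
force: [-0.6, 0.3, -0.2]
grip_width: 0.0496
```

Request:
send_rows --steps '[[[0,0,0],[0,0,0],0.0],[[0,0,0],[0,0,0],0.0],[[0,0,0],[0,0,0],0.0],[[0,0,0],[0,0,0],0.0],[[0,0,0],[0,0,0],0.0]]' --grip_force 8

```text
time_s: 2.53
tool_pos: [0.4792, -0.249, 0.0622]
tool_rot: [-179.9, -0.0, -117.7]
force: [-0.6, 0.1, 0.3]
grip_width: 0.0245
```

Request:
send_rows --steps '[[[0,0,0],[0,0,0],0.0],[[0,0,0],[0,0,0],0.0],[[0,0,0],[0,0,0],0.0],[[0,0,0],[0,0,0],0.0],[[0,0,0],[0,0,0],0.0]]'

```text
time_s: 2.95
tool_pos: [0.4786, -0.2491, 0.0617]
tool_rot: [180.0, -0.0, -117.7]
force: [-2.2, -0.8, 2.7]
grip_width: 0.0137
```

```bash
python3 plan.py apply 0 0 .058 0
python3 - <<'E'
import numpy as np
# arc: tool shift rel. to start pose; post at radius .042 from hub
import json
x,y,z,w=json.load(open('cmd.json')); wr=np.radians(w)
th0=152.5; 
for N0,N in ((0,50),):
  for k in range(1,11):
    f=5*k
    d=.042*(np.array([np.cos(np.radians(th0+f)),np.sin(np.radians(th0+f))])-np.array([np.cos(np.radians(th0)),np.sin(np.radians(th0))]))
    if k==6: pass
    base=0 if k<=5 else 25
    d=.042*(np.array([np.cos(np.radians(th0+f)),np.sin(np.radians(th0+f))])-np.array([np.cos(np.radians(th0+base)),np.sin(np.radians(th0+base))]))
    a=np.radians(w+base); c,s=np.cos(a),np.sin(a)
    print(k,np.round([c*d[0]+s*d[1],s*d[0]-c*d[1]],4),round(-np.radians(f-base),4))
E
```

```text
[ 4.787000e-01 -2.492000e-01  6.200000e-02 -1.177018e+02]
1 [ 0.0037 -0.0002] -0.0873
2 [ 0.0073 -0.0007] -0.1745
3 [ 0.0109 -0.0015] -0.2618
4 [ 0.0144 -0.0026] -0.3491
5 [ 0.0177 -0.004 ] -0.4363
6 [ 0.0037 -0.0002] -0.0873
7 [ 0.0073 -0.0007] -0.1745
8 [ 0.0109 -0.0015] -0.2618
9 [ 0.0144 -0.0026] -0.3491
10 [ 0.0177 -0.004 ] -0.4363
```

Request:
send_rows --steps '[[[0.0037,-0.0002,0],[0,0,-0.0873],0.0],[[0.0073,-0.0007,0],[0,0,-0.1745],0.0],[[0.0109,-0.0015,0],[0,0,-0.2618],0.0],[[0.0144,-0.0026,0],[0,0,-0.3491],0.0],[[0.0177,-0.004,0],[0,0,-0.4363],0.0]]'

```text
time_s: 3.37
tool_pos: [0.4737, -0.2659, 0.0617]
tool_rot: [179.9, 0.0, -92.4]
force: [-2.9, 0.8, 4.3]
grip_width: 0.0135
```

Request:
send_rows --steps '[[[0.0037,-0.0002,0],[0,0,-0.0873],0.0],[[0.0073,-0.0007,0],[0,0,-0.1745],0.0],[[0.0109,-0.0015,0],[0,0,-0.2618],0.0],[[0.0144,-0.0026,0],[0,0,-0.3491],0.0],[[0.0177,-0.004,0],[0,0,-0.4363],0.0]]'

```text
time_s: 3.78
tool_pos: [0.4762, -0.2843, 0.0617]
tool_rot: [179.9, 0.1, -67.5]
force: [-3.4, 0.2, 5.1]
grip_width: 0.0136
```

Request:
send_rows --steps '[[[0,0,0],[0,0,0],0.0],[[0,0,0],[0,0,0],0.0],[[0,0,0],[0,0,0],0.0],[[0,0,0],[0,0,0],0.0],[[0,0,0],[0,0,0],0.0]]'

```text
time_s: 4.2
tool_pos: [0.4766, -0.2849, 0.0616]
tool_rot: [179.9, -0.0, -67.8]
force: [-4.9, -2.4, 4.8]
grip_width: 0.0139
```

```bash
for i in 1 2; do python3 plan.py apply .0177 -.004 0 -.4363;done
python3 - <<'E'
from h import *
c=cam('wrist','w2.png'); s=cam('side'); a=cam('scene'); crop(a,'a5.png',180,125,280,225,6);crop(s,'b5.png',290,110,380,190,8); crop(c,'w2c.png',200,40,460,260,3)
o=env.get_obs(); print(o['tool_pos'],o['tool_rot'],o['force'])
E
```

```text
[ 4.74000e-01 -2.66700e-01  6.20000e-02 -9.27037e+01]
[ 4.77200e-01 -2.84600e-01  6.20000e-02 -6.77055e+01]
[ 0.47662581 -0.28485636  0.0616786 ] [ 1.79927469e+02 -3.31429122e-02 -6.77688174e+01] [-4.44757959 -1.9714424   4.96169723]
```

View pics/w2c.png

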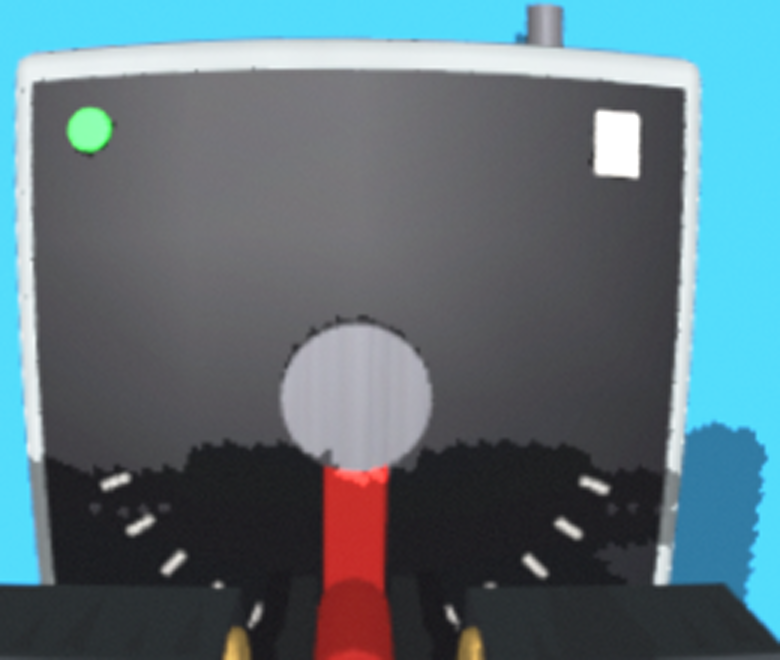

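View pics/b5.png

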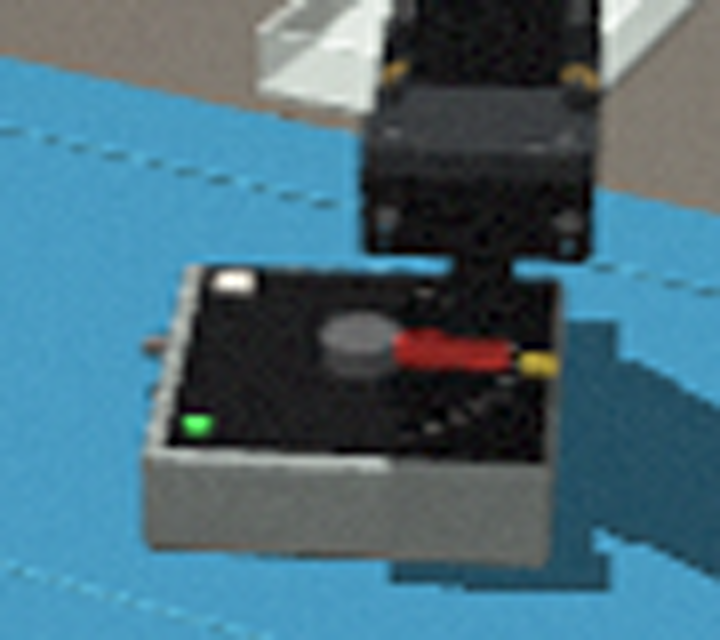

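The arm's red strip runs from the hub straight to the tab in the side crop. I'll release, rise and check from above.

Request:
send_rows --steps '[[[0,0,0],[0,0,0],0.05],[[0,0,0],[0,0,0],0.05],[[0,0,0],[0,0,0],0.05],[[0,0,0],[0,0,0],0.05],[[0,0,0],[0,0,0],0.05]]'

```text
time_s: 4.77
tool_pos: [0.4777, -0.2836, 0.0613]
tool_rot: [-180.0, 0.0, -67.7]
force: [0.2, -0.7, 0.6]
grip_width: 0.0392
```

Request:
send_rows --steps '[[[0,0,-0.02],[0,0,0],0.05],[[0,0,-0.05],[0,0,0],0.05],[[0,0,-0.08],[0,0,0],0.05],[[0,0,-0.11],[0,0,0],0.05],[[0,0,-0.11],[0,0,0],0.05]]'

```text
time_s: 5.18
tool_pos: [0.481, -0.2857, 0.1782]
tool_rot: [-179.6, -0.5, -67.7]
force: [0.8, -0.1, 1.0]
grip_width: 0.0495
```

```bash
python3 plan.py apply 0 0 -.11 0
python3 - <<'E'
from h import *
c=cam('wrist','w3.png');c=cam('wrist','w3.png'); crop(c,'w3c.png',220,90,420,250,4)
import pickle; pickle.dump(c,open('w3.pkl','wb'))
o=env.get_obs(); print(o['tool_pos'],o['tool_rot'],o['force'])
E
```

```text
[  0.4772  -0.2846   0.172  -67.7055]
[ 0.47836558 -0.28446068  0.17304071] [-1.79885838e+02 -1.59444045e-01 -6.76820469e+01] [-0.57773424 -0.00759011 -0.10389629]
```

View pics/w3c.png

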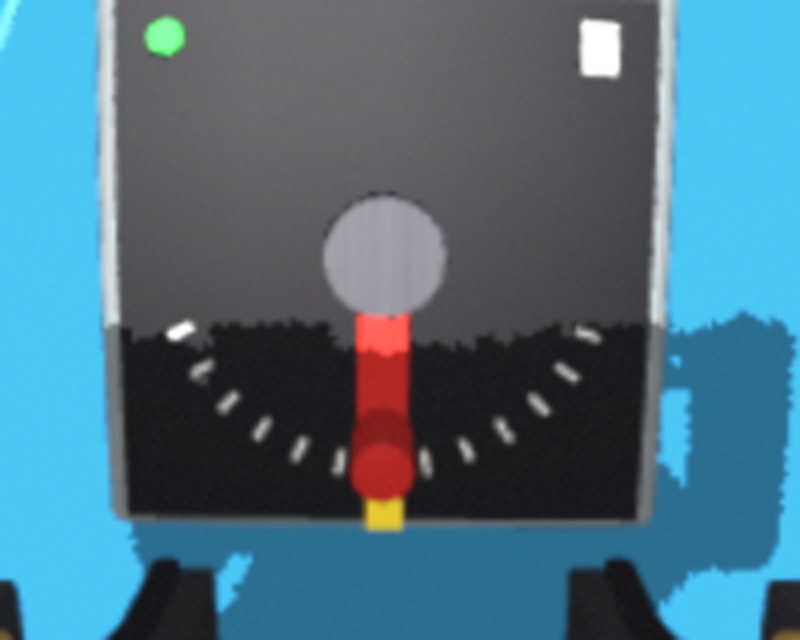

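The lever, hub (384,255) and tab (385,515) are in line to within about 1°. Next I'll go above the module.

```bash
python3 plan.py .679 .019 .17 -64 2
```

```text
call 0 shift [-0.1022 -0.1509  0.001 ] rz -0.0323
call 1 shift [-0.0972 -0.1542  0.001 ] rz -0.0323
```

Request:
send_rows --steps '[[[-0.02,-0.03,0],[0,0,-0.0065],0.06],[[-0.04,-0.06,0],[0,0,-0.013],0.06],[[-0.06,-0.09,0],[0,0,-0.0195],0.06],[[-0.08,-0.12,0],[0,0,-0.026],0.06],[[-0.1022,-0.1509,0.001],[0,0,-0.0323],0.06]]'

```text
time_s: 5.7
tool_pos: [0.5779, -0.1312, 0.1689]
tool_rot: [179.9, 0.1, -65.9]
force: [0.6, -0.6, 0.4]
grip_width: 0.06
```

Request:
send_rows --steps '[[[-0.0194,-0.0308,0],[0,0,-0.0065],0.06],[[-0.0389,-0.0617,0],[0,0,-0.013],0.06],[[-0.0583,-0.0925,0],[0,0,-0.0195],0.06],[[-0.0778,-0.1234,0],[0,0,-0.026],0.06],[[-0.0972,-0.1542,0.001],[0,0,-0.0323],0.06]]'

```text
time_s: 6.12
tool_pos: [0.679, 0.0211, 0.1676]
tool_rot: [179.9, 0.1, -64.0]
force: [0.7, 0.6, 0.1]
grip_width: 0.0599
```

Request:
send_rows --steps '[[[0,0,0.01],[0,0,0],0.06],[[0,0,0.02],[0,0,0],0.06],[[0,0,0.03],[0,0,0],0.06],[[0,0,0.03],[0,0,0],0.06],[[0,0,0.03],[0,0,0],0.06]]'

```text
time_s: 6.53
tool_pos: [0.6777, 0.0171, 0.1379]
tool_rot: [179.8, 0.0, -64.1]
force: [0.1, 0.5, 0.3]
grip_width: 0.0601
```

```bash
python3 plan.py apply -.1022 -.1509 .001 -.0323;python3 plan.py apply -.0972 -.1542 .001 -.0323;python3 plan.py apply 0 0 .03 0
python3 - <<'E'
from h import *
c=cam('wrist','w4.png');c=cam('wrist','w4.png'); crop(c,'w4c.png',240,150,400,270,5)
import pickle; pickle.dump(c,open('w4.pkl','wb'))
o=env.get_obs(); print(o['tool_pos'],o['tool_rot'],o['force'])
E
```

```text
[  0.578   -0.1328   0.171  -65.8549]
[ 6.79000e-01  1.90000e-02  1.70000e-01 -6.40042e+01]
[ 6.79000e-01  1.90000e-02  1.40000e-01 -6.40042e+01]
[0.67890226 0.01780673 0.13980004] [ 1.79995345e+02 -4.41802487e-02 -6.41100431e+01] [-0.50664453  1.03226638  0.95653017]
```

View pics/w4.png

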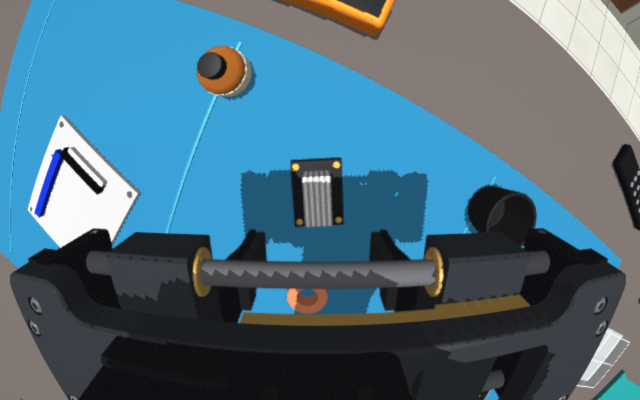

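View pics/w4c.png

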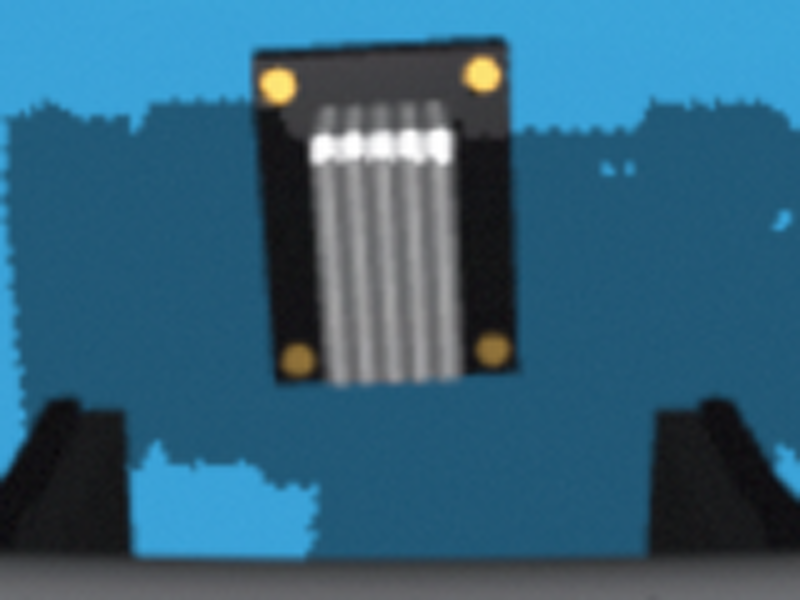

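Run:
```python
from fit import *
w=pickle.load(open('w4.pkl','rb'))
q=lambda *p:cv(p,5,(240,150))
for u in [q(255,50),q(505,38),q(520,370),q(275,382)]: print(onz(w,*u,.017).round(4))
for u in [q(312,135),q(452,130),q(462,378),q(332,384)]: print(onz(w,*u,.045).round(4))
# module frame x at ~26deg: far side = +x ; left in image = +y side?
B=(.032,.024,.017);
obsw=[(w,(.032,.024,.017),q(255,50)),(w,(.032,-.024,.017),q(505,38)),(w,(-.032,-.024,.017),q(520,370)),(w,(-.032,.024,.017),q(275,382)),
(w,(-.022,-.012,.045),q(462,378)),(w,(-.022,.012,.045),q(332,384))]
obsa=[(a,(-.022,-.012,.045),A2(200,245)),(a,(-.022,.012,.045),A2(275,255)),(a,(.022,.012,.045),A2(238,378)),(a,(.022,-.012,.045),A2(158,368)),(a,(.032,.024,.003),A2(280,492)),(a,(.032,-.024,.003),A2(122,468))]
obsb=[(b,(.022,-.012,.045),B2(88,86)),(b,(-.022,-.012,.045),B2(207,88)),(b,(-.022,.012,.045),B2(200,125)),(b,(.022,.012,.045),B2(83,120)),(b,(.032,.024,.003),B2(66,225)),(b,(-.032,.024,.003),B2(230,225))]
for o in (obsw,obsa,obsb,obsw+obsa+obsb):
    x=fit(o,[.68,.02,.44]); print(x[:2],np.degrees(x[2]))
```

```text
[0.6978 0.0534 0.017 ]
[0.7199 0.0129 0.017 ]
[ 0.6634 -0.0191  0.017 ]
[0.6404 0.0228 0.017 ]
[0.6935 0.0382 0.045 ]
[0.7045 0.0174 0.045 ]
[ 0.6657 -0.0039  0.045 ]
[0.6547 0.0162 0.045 ]
  res px [[-0.8, 1.1], [1.1, 0.8], [0.2, -0.1], [-0.0, -0.1], [0.5, -0.8], [-0.9, -0.7]]
[0.68006186 0.01722763] 28.773930516860183
  res px [[-0.1, -0.2], [0.2, -0.1], [-0.2, -0.0], [-0.3, -0.3], [0.1, 0.2], [0.3, 0.3]]
[0.67936744 0.0186369 ] 28.801988677877645
  res px [[0.9, 0.1], [-0.2, -0.3], [-0.5, -0.7], [0.1, 0.2], [0.1, 0.4], [-0.1, 0.2]]
[0.67862358 0.01843501] 27.38601015033807
  res px [[-1.5, 1.3], [0.5, 0.8], [-0.1, -0.1], [-0.2, 0.1], [0.1, -0.8], [-1.2, -0.6], [-0.7, -0.3], [-0.4, -0.2], [-0.7, -0.2], [-0.8, -0.4], [-0.3, 0.1], [-0.1, 0.2], [0.6, -0.0], [-0.5, -0.7], [-0.5, -1.1], [-0.0, 0.0], [0.1, 0.3], [0.0, -0.3]]
[0.67981503 0.01757197] 29.092619608538914
```

```bash
python3 plan.py .6797 .018 .0205 -61.2 1
```

```text
call 0 shift [ 0.0012 -0.0002  0.1195] rz -0.0489
```

Request:
send_rows --steps '[[[0.0006,-0.0001,0.025],[0,0,-0.025],0.06],[[0.0012,-0.0002,0.055],[0,0,-0.0489],0.06],[[0.0012,-0.0002,0.085],[0,0,-0.0489],0.06],[[0.0012,-0.0002,0.105],[0,0,-0.0489],0.06],[[0.0012,-0.0002,0.11],[0,0,-0.0489],0.06]]'

```text
time_s: 7.05
tool_pos: [0.6771, 0.017, 0.026]
tool_rot: [179.7, 0.1, -61.3]
force: [-0.5, 0.4, -1.2]
grip_width: 0.06
```

Request:
send_rows --steps '[[[0,0,0.003],[0,0,0],0.06],[[0,0,0.006],[0,0,0],0.06],[[0,0,0.0095],[0,0,0],0.06],[[0,0,0.0095],[0,0,0],0.06],[[0,0,0.0095],[0,0,0],0.06]]'

```text
time_s: 7.47
tool_pos: [0.6804, 0.0184, 0.0212]
tool_rot: [-179.9, -0.1, -61.2]
force: [0.7, -0.5, 0.3]
grip_width: 0.0599
```

Request:
send_rows --steps '[[[0,0,0],[0,0,0],0.0],[[0,0,0],[0,0,0],0.0],[[0,0,0],[0,0,0],0.0],[[0,0,0],[0,0,0],0.0],[[0,0,0],[0,0,0],0.0]]' --grip_force 35

```text
time_s: 7.88
tool_pos: [0.6798, 0.0185, 0.0201]
tool_rot: [-180.0, -0.0, -61.2]
force: [0.1, -0.4, 0.2]
grip_width: 0.0346
```

Request:
send_rows --steps '[[[0,0,0],[0,0,0],0.0],[[0,0,0],[0,0,0],0.0],[[0,0,0],[0,0,0],0.0],[[0,0,0],[0,0,0],0.0],[[0,0,0],[0,0,0],0.0]]'

```text
time_s: 8.3
tool_pos: [0.6797, 0.0185, 0.02]
tool_rot: [180.0, -0.0, -61.2]
force: [0.9, -0.3, 0.6]
grip_width: 0.0236
```

```bash
python3 plan.py apply .0012 -.0002 .11 -.0489;python3 plan.py apply 0 0 .0095 0
python3 - <<'E'
from h import *
print(env.get_obs())
E
```

```text
[ 6.79700e-01  1.80000e-02  3.00000e-02 -6.12024e+01]
[ 6.79700e-01  1.80000e-02  2.05000e-02 -6.12024e+01]
{'time_s': 8.3, 'qpos': array([ 16.87794148,  33.82055584, -27.9291688 ,  89.23992508,
        17.30229749,  61.27104336, -76.58996573]), 'joint_velocities': array([-0.02677506, -0.02268743, -0.13413278,  0.03650093, -0.04021683,
        0.03755048,  0.11979012]), 'effort': array([-2.38855026e-02, -5.55247593e+01, -7.88750857e+00, -2.67825723e+01,
       -5.37635665e-02, -7.56782200e-02, -9.59307159e-03]), 'tool_pos': array([0.67968916, 0.01845962, 0.02004725]), 'tool_rot': array([ 1.79996386e+02, -5.28965989e-03, -6.11821458e+01]), 'force': array([ 0.94199127, -0.28408309,  0.56029106]), 'wrist_torque': array([-0.04716109, -0.01068214, -0.00942416]), 'grip_width': 0.02357143860196171}
```

Request:
send_rows --steps '[[[0,0,-0.01],[0,0,0],0.0],[[0,0,-0.03],[0,0,0],0.0],[[0,0,-0.06],[0,0,0],0.0],[[0,0,-0.09],[0,0,0],0.0],[[0,0,-0.1],[0,0,0],0.0]]'

```text
time_s: 8.72
tool_pos: [0.6822, 0.019, 0.1256]
tool_rot: [-179.6, -0.2, -61.2]
force: [0.7, 0.1, -0.5]
grip_width: 0.0235
```

```bash
python3 plan.py apply 0 0 -.1 0; python3 plan.py .5419 .2935 .1205 -105.1 2
python3 - <<'E'
from h import *
o=env.get_obs(); print(o['grip_width'],o['force'])
E
```

```text
[ 6.79700e-01  1.80000e-02  1.20500e-01 -6.12024e+01]
call 0 shift [-0.1539 -0.006  -0.    ] rz 0.3831
call 1 shift [-0.145  0.052 -0.   ] rz 0.3831
0.02352550584731348 [ 0.66334514  0.11302529 -0.49020525]
```

Request:
send_rows --steps '[[[-0.0308,-0.0012,0],[0,0,0.0766],0.0],[[-0.0616,-0.0024,0],[0,0,0.1532],0.0],[[-0.0923,-0.0036,0],[0,0,0.2299],0.0],[[-0.1231,-0.0048,0],[0,0,0.3065],0.0],[[-0.1539,-0.006,0],[0,0,0.3831],0.0]]'

```text
time_s: 9.13
tool_pos: [0.6095, 0.1572, 0.1195]
tool_rot: [180.0, -0.0, -83.4]
force: [-0.2, 0.1, -1.7]
grip_width: 0.0237
```

Request:
send_rows --steps '[[[-0.029,0.0104,0],[0,0,0.0766],0.0],[[-0.058,0.0208,0],[0,0,0.1532],0.0],[[-0.087,0.0312,0],[0,0,0.2299],0.0],[[-0.116,0.0416,0],[0,0,0.3065],0.0],[[-0.145,0.052,0],[0,0,0.3831],0.0]]'

```text
time_s: 9.55
tool_pos: [0.5406, 0.2949, 0.1196]
tool_rot: [180.0, -0.0, -105.3]
force: [-0.5, 1.1, -1.7]
grip_width: 0.0236
```

Request:
send_rows --steps '[[[0,0,0.01],[0,0,0],0.0],[[0,0,0.03],[0,0,0],0.0],[[0,0,0.05],[0,0,0],0.0],[[0,0,0.065],[0,0,0],0.0],[[0,0,0.065],[0,0,0],0.0]]'

```text
time_s: 9.97
tool_pos: [0.539, 0.2921, 0.0508]
tool_rot: [179.7, -0.3, -105.0]
force: [-0.8, -0.8, -2.7]
grip_width: 0.0237
```

```bash
python3 plan.py apply -.1539 -.006 0 .3831;python3 plan.py apply -.145 .052 0 .3831; python3 plan.py apply 0 0 .065 0
python3 - <<'E'
from h import *
c=cam('wrist');c=cam('wrist','w6.png'); a=cam('scene'); s=cam('side'); crop(a,'a6.png',335,205,475,375,4);crop(s,'b6.png',130,170,270,340,4)
import pickle; pickle.dump((c,a,s),open('c6.pkl','wb'))
o=env.get_obs(); print(o['grip_width'],o['force'],o['tool_pos'],o['tool_rot'],o['qpos'])
E
```

```text
[  0.6108   0.1558   0.1205 -83.1525]
[   0.5419    0.2935    0.1205 -105.1025]
[ 5.419000e-01  2.935000e-01  5.550000e-02 -1.051025e+02]
0.02373479358298252 [ 0.58186675  0.07336074 -0.89063138] [0.54254688 0.2943771  0.05614722] [-1.79926247e+02  7.14890676e-02 -1.05080179e+02] [  -7.66131682   24.58165996  -28.72356223   97.69244353   13.22359523
   61.00197371 -145.70890536]
```

View pics/w6.png

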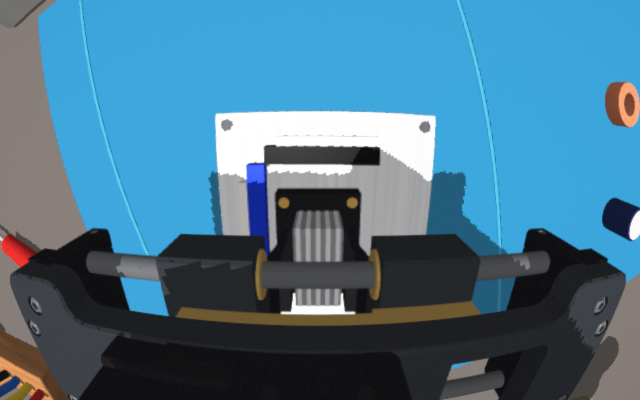

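View pics/a6.png

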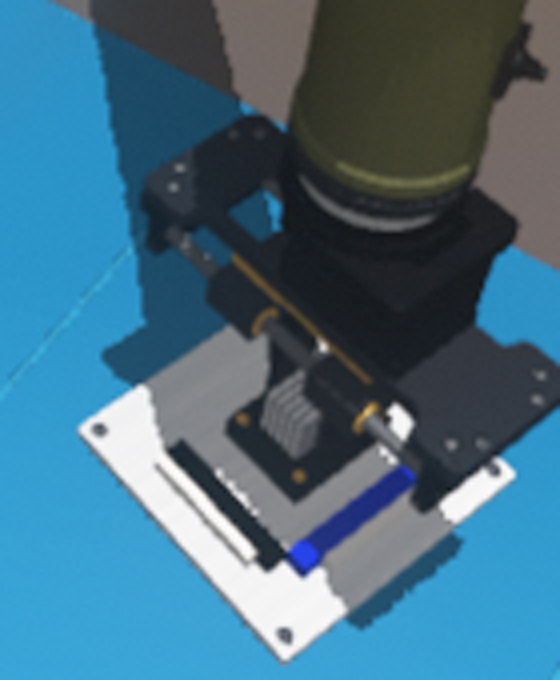

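View pics/b6.png

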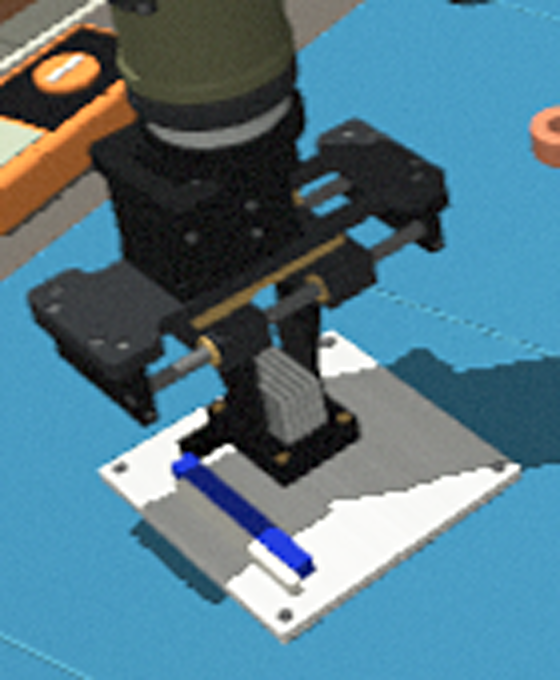

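Run:
```python
from h import *
import pickle
c,a,s=pickle.load(open('c6.pkl','rb'))
crop(c,'w6c.png',205,100,445,280,3.3)
```

```text
(no output)
```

View pics/w6c.png

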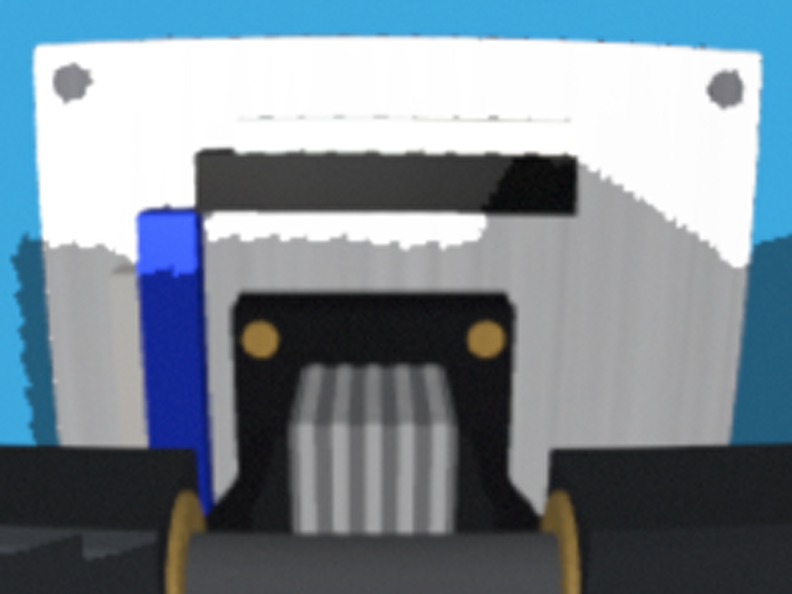

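Run:
```python
from h import *
import pickle
from fit import fit,cv
c,a,s=pickle.load(open('c6.pkl','rb'))
q=lambda *p:cv(p,3.3,(205,100))
L=lambda u,v,z:onz(c,*q(u,v),z)
def ang(p,r): d=(r-p)[:2]; return np.degrees(np.arctan2(d[1],d[0])),np.hypot(*d)
print('plate',ang(L(35,45,.011),L(760,55,.011)))
print('bolts',ang(L(72,82,.011),L(725,89,.011)))
print('black top inner',ang(L(198,210,.021),L(577,213,.021)))
zb=.0562-.0205+.003
print('dots',ang(L(260,340,zb+.014),L(486,340,zb+.014)))
print('base front', ang(L(240,293,zb+.014),L(512,293,zb+.014)))
print('base front mid',(L(240,293,zb+.014)+L(512,293,zb+.014))/2)
x=fit([(c,(.08,.075,.011),q(35,45)),(c,(.08,-.075,.011),q(760,55)),(c,(.046,-.034,.021),q(577,213)),(c,(.058,-.034,.021),q(577,157)),(c,(.058,.04,.021),q(197,153)),(c,(.046,.052,.021),q(138,212))],[.537,.289,-.26]); print(x,np.degrees(x[2]))
```

```text
plate (np.float64(-105.60854891456444), np.float64(0.1481295511937218))
bolts (np.float64(-105.46286581747138), np.float64(0.1328274955443924))
black top inner (np.float64(-105.5040702747377), np.float64(0.07301261305673537))
dots (np.float64(-105.13639263823312), np.float64(0.03721209735601783))
base front (np.float64(-105.1221101098014), np.float64(0.044315077270944525))
base front mid [0.57385967 0.28223402 0.0527    ]
  res px [[-0.7, -0.3], [1.8, -0.3], [0.5, 1.3], [1.3, -0.4], [-1.1, -0.3], [-1.1, 0.7]]
[ 0.53566645  0.28737676 -0.27162667] -15.563061787127635
```

Request:
send_rows --steps '[[[0,0,0.008],[0,0,0.005],0.0],[[0,0,0.016],[0,0,0.005],0.0],[[0,0,0.023],[0,0,0.005],0.0],[[0,0,0.025],[0,0,0.005],0.0],[[0,0,0.025],[0,0,0.005],0.0]]'

```text
time_s: 10.58
tool_pos: [0.541, 0.2934, 0.0288]
tool_rot: [179.9, -0.1, -105.4]
force: [0.3, -0.8, -3.0]
grip_width: 0.0236
```

Request:
send_rows --steps '[[[0,0,0.0005],[0,0,0],0.0],[[0,0,0.001],[0,0,0],0.0],[[0,0,0.0015],[0,0,0],0.0],[[0,0,0.0015],[0,0,0],0.0],[[0,0,0.0015],[0,0,0],0.0]]'

```text
time_s: 11.0
tool_pos: [0.542, 0.294, 0.0287]
tool_rot: [-180.0, 0.0, -105.4]
force: [0.0, 0.3, -1.7]
grip_width: 0.0236
```

```bash
python3 plan.py apply 0 0 .025 .005;python3 plan.py apply 0 0 .0015 0
python3 - <<'E'
from h import *
o=env.get_obs(); print(o['grip_width'],o['force'],o['tool_pos'],o['tool_rot'],o['time_s'])
E
```

```text
[ 5.419000e-01  2.935000e-01  3.050000e-02 -1.053889e+02]
[ 5.419000e-01  2.935000e-01  2.900000e-02 -1.053889e+02]
0.023621672472897974 [ 0.00218144  0.25297249 -1.70780899] [0.54195497 0.29398162 0.02871832] [-1.79982267e+02  7.03511030e-03 -1.05373818e+02] 11.0
```

Request:
send_rows --steps '[[[0,0,0.0003],[0,0,0],0.0],[[0,0,0.0006],[0,0,0],0.0],[[0,0,0.0008],[0,0,0],0.0],[[0,0,0.0008],[0,0,0],0.0],[[0,0,0.0008],[0,0,0],0.0]]'

```text
time_s: 11.42
tool_pos: [0.5419, 0.294, 0.028]
tool_rot: [-180.0, -0.0, -105.4]
force: [-0.3, -0.9, 0.8]
grip_width: 0.0239
```

Request:
send_rows --steps '[[[-0.001,-0.001,0],[0,0,0],0.0],[[-0.002,-0.002,0],[0,0,0],0.0],[[-0.004,-0.003,0],[0,0,0],0.0],[[-0.006,-0.004,0],[0,0,0],0.0],[[-0.006,-0.004,0],[0,0,0],0.0]]'

```text
time_s: 11.83
tool_pos: [0.548, 0.299, 0.028]
tool_rot: [-180.0, 0.0, -105.4]
force: [-0.8, -1.0, 2.2]
grip_width: 0.0239
```

Request:
send_rows --steps '[[[-0.0005,0,0],[0,0,0],0.0],[[-0.001,0,0],[0,0,0],0.0],[[-0.0015,0,0],[0,0,0],0.0],[[-0.002,0,0],[0,0,0],0.0],[[-0.002,0,0],[0,0,0],0.0]]'

```text
time_s: 12.25
tool_pos: [0.5484, 0.3002, 0.028]
tool_rot: [-179.9, -0.0, -105.4]
force: [-0.5, -4.0, 4.2]
grip_width: 0.024
```

```bash
python3 plan.py apply 0 0 .0008 0; python3 plan.py apply -.006 -.004 0 0;python3 plan.py apply -.002 0 0 0
cat > st.py <<'E'
from h import *
o=env.get_obs(); t=np.radians(-15.4); X=np.array([np.cos(t),np.sin(t)]);Y=np.array([-X[1],X[0]])
f=o['force']; p=o['tool_pos']; d=p[:2]-np.array([.5365,.2888])
print('F x,y,z stage',(f[:2]@X).round(2),(f[:2]@Y).round(2),f[2].round(2),'pos stage mm',(d@X*1000).round(2),(d@Y*1000).round(2),p[2],'rot',o['tool_rot'],o['time_s'])
E
python3 st.py
```

```text
[ 5.419000e-01  2.935000e-01  2.820000e-02 -1.053889e+02]
[ 5.474000e-01  2.982000e-01  2.820000e-02 -1.053889e+02]
[ 5.479000e-01  3.002000e-01  2.820000e-02 -1.053889e+02]
F x,y,z stage 0.55 -4.03 4.19 pos stage mm 8.41 14.17 0.027973022585539603 rot [-1.79945806e+02 -6.11739538e-03 -1.05396782e+02] 12.25
```

Request:
send_rows --steps '[[[0.0005,-0.001,0],[0,0,0],0.0],[[0.0005,-0.002,0],[0,0,0],0.0],[[0.0005,-0.003,0],[0,0,0],0.0],[[0.0005,-0.004,0],[0,0,0],0.0],[[0.0005,-0.004,0],[0,0,0],0.0]]'

```text
time_s: 12.67
tool_pos: [0.5505, 0.3008, 0.028]
tool_rot: [179.9, 0.1, -105.3]
force: [-3.4, -1.3, 4.7]
grip_width: 0.0236
```

```bash
python3 plan.py apply .0005 -.004 0 0;python3 st.py
```

```text
[ 5.516000e-01  2.986000e-01  2.820000e-02 -1.053889e+02]
F x,y,z stage -2.95 -2.17 4.67 pos stage mm 10.36 15.27 0.027976958684736992 rot [ 1.79915250e+02  8.74817761e-02 -1.05313584e+02] 12.6667
```

Request:
send_rows --steps '[[[0,-0.0005,0],[0,0,0],0.0],[[0,-0.001,0],[0,0,0],0.0],[[0,-0.0015,0],[0,0,0],0.0],[[0,-0.002,0],[0,0,0],0.0],[[0,-0.002,0],[0,0,0],0.0]]'

```text
time_s: 13.08
tool_pos: [0.5511, 0.3007, 0.028]
tool_rot: [179.8, 0.0, -105.3]
force: [-6.3, -0.2, 7.1]
grip_width: 0.0236
```

```bash
python3 plan.py apply 0 -.002 0 0;python3 st.py
```

```text
[ 5.535000e-01  2.981000e-01  2.820000e-02 -1.053889e+02]
F x,y,z stage -6.01 -1.89 7.14 pos stage mm 10.86 15.38 0.028000376730699723 rot [ 1.79794876e+02  4.39730346e-02 -1.05274383e+02] 13.0833
```

```bash
python3 - <<'E'
from h import *
c=cam('wrist'); a=cam('scene'); s=cam('side'); crop(c,'w7c.png',205,100,445,280,3.3); crop(a,'a7.png',370,285,445,365,8);crop(s,'b7.png',155,245,255,320,8)
E
python3 st.py
```

```text
F x,y,z stage -5.18 -1.66 7.88 pos stage mm 10.86 15.39 0.027982251216093133 rot [ 1.79799794e+02  4.59164411e-02 -1.05271823e+02] 13.2333
```

View pics/w7c.png

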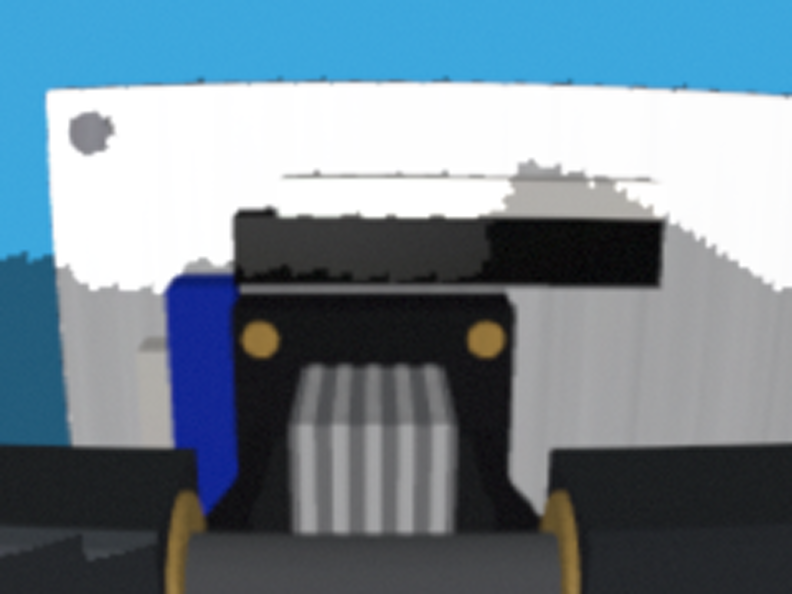

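View pics/a7.png

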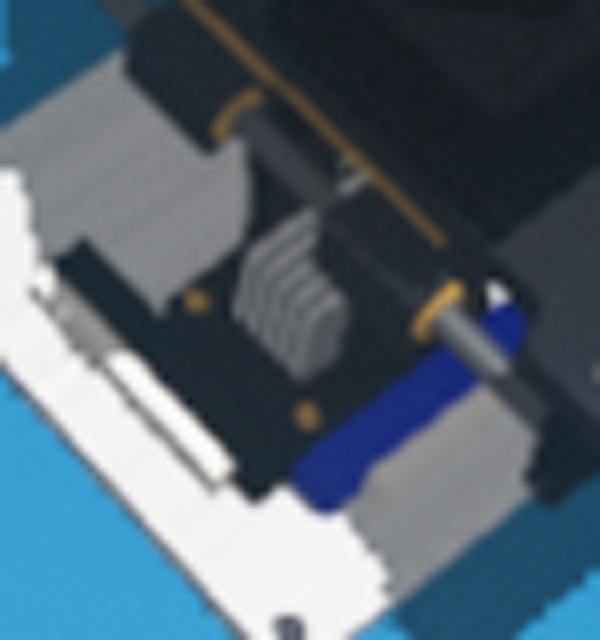

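View pics/b7.png

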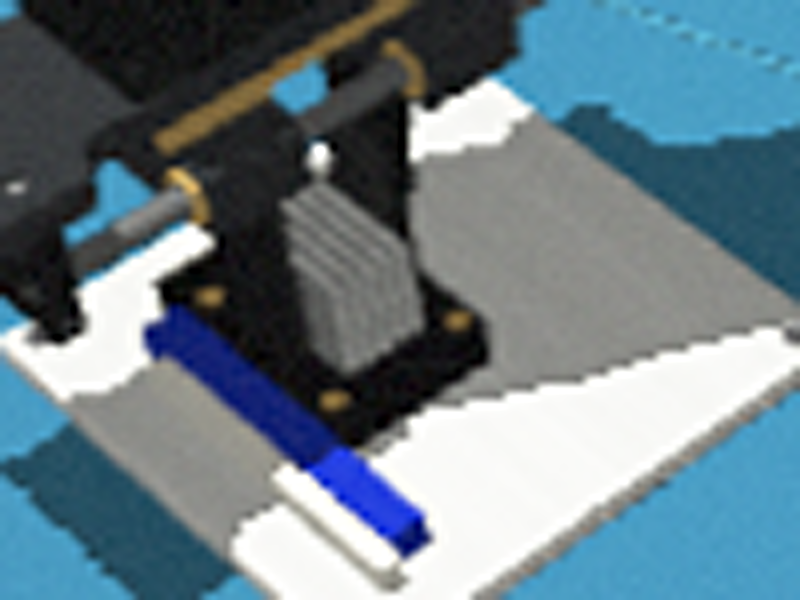

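Request:
send_rows --steps '[[[0.0005,0,-0.0001],[0,0,0],0.0],[[0.001,0,-0.0003],[0,0,0],0.0],[[0.0015,0,-0.0005],[0,0,0],0.0],[[0.002,0,-0.0005],[0,0,0],0.0],[[0.002,0,-0.0005],[0,0,0],0.0]]'

```text
time_s: 13.65
tool_pos: [0.5531, 0.2967, 0.028]
tool_rot: [-180.0, 0.0, -105.4]
force: [-0.2, 1.9, 0.6]
grip_width: 0.0235
```

```bash
python3 plan.py apply .002 0 -.0005 0;python3 st.py
```

```text
[ 5.530000e-01  2.962000e-01  2.870000e-02 -1.053889e+02]
F x,y,z stage -0.72 1.79 0.55 pos stage mm 13.91 12.01 0.02796727294417868 rot [-1.79993009e+02  2.74727611e-02 -1.05381196e+02] 13.65
```

Request:
send_rows --steps '[[[0,-0.0005,0],[0,0,0],0.0],[[0,-0.001,0],[0,0,0],0.0],[[0,-0.0015,0],[0,0,0],0.0],[[0,-0.002,0],[0,0,0],0.0],[[0,-0.002,0],[0,0,0],0.0]]'

```text
time_s: 14.07
tool_pos: [0.5533, 0.2966, 0.028]
tool_rot: [179.8, -0.1, -105.3]
force: [-5.6, 2.2, 3.3]
grip_width: 0.0237
```

```bash
python3 plan.py apply 0 -.002 0 0;python3 st.py
```

```text
[ 5.549000e-01  2.956000e-01  2.870000e-02 -1.053889e+02]
F x,y,z stage -5.96 0.59 3.26 pos stage mm 14.09 11.92 0.028017561979910503 rot [ 1.79846975e+02 -5.37370777e-02 -1.05342826e+02] 14.0667
```

Request:
send_rows --steps '[[[-0.0005,0,0],[0,0,0],0.0],[[-0.001,0,0],[0,0,0],0.0],[[-0.0015,0,0],[0,0,0],0.0],[[-0.002,0,0],[0,0,0],0.0],[[-0.0025,0,0],[0,0,0],0.0]]'

```text
time_s: 14.48
tool_pos: [0.5533, 0.2967, 0.0281]
tool_rot: [179.8, -0.3, -105.4]
force: [-8.2, -3.2, 9.1]
grip_width: 0.0238
```

```bash
python3 plan.py apply -.0025 0 0 0;python3 st.py
```

```text
[ 5.556000e-01  2.980000e-01  2.870000e-02 -1.053889e+02]
F x,y,z stage -7.03 -5.3 9.09 pos stage mm 14.11 12.08 0.02808492180632983 rot [ 179.79788198   -0.30313028 -105.38718734] 14.4833
```

Request:
send_rows --steps '[[[-0.0005,0,0],[0,0,0],0.0],[[-0.001,0,0],[0,0,0],0.0],[[-0.0015,0,0],[0,0,0],0.0],[[-0.002,0,0],[0,0,0],0.0],[[-0.0025,0,0],[0,0,0],0.0]]'

```text
time_s: 14.9
tool_pos: [0.5534, 0.2972, 0.0281]
tool_rot: [179.7, -0.5, -105.4]
force: [-11.5, -6.0, 12.2]
grip_width: 0.0237
```

```bash
python3 plan.py apply -.0025 0 0 0;python3 st.py
```

```text
[ 5.563000e-01  3.005000e-01  2.870000e-02 -1.053889e+02]
F x,y,z stage -9.53 -8.8 12.19 pos stage mm 14.09 12.57 0.028142736821401997 rot [ 179.74836018   -0.5137338  -105.4337504 ] 14.9
```

Request:
send_rows --steps '[[[0,0.0005,-0.0004],[0,0,0],0.0],[[0,0.001,-0.0008],[0,0,0],0.0],[[0,0.0015,-0.0012],[0,0,0],0.0],[[0,0.002,-0.0016],[0,0,0],0.0],[[0,0.002,-0.0016],[0,0,0],0.0]]'

```text
time_s: 15.32
tool_pos: [0.5541, 0.3, 0.029]
tool_rot: [180.0, -0.1, -105.4]
force: [-1.4, -2.5, -2.7]
grip_width: 0.0235
```

```bash
python3 plan.py apply 0 .002 -.0016 0;python3 st.py
```

```text
[ 5.543000e-01  3.010000e-01  3.030000e-02 -1.053889e+02]
F x,y,z stage -0.68 -2.83 -2.7 pos stage mm 14.03 15.51 0.02897915001427159 rot [ 1.79982667e+02 -1.25355553e-01 -1.05399599e+02] 15.3167
```

Request:
send_rows --steps '[[[-0.0005,-0.0002,0],[0,0,0],0.0],[[-0.001,-0.0005,0],[0,0,0],0.0],[[-0.0015,-0.0008,0],[0,0,0],0.0],[[-0.002,-0.001,0],[0,0,0],0.0],[[-0.002,-0.001,0],[0,0,0],0.0]]'

```text
time_s: 15.73
tool_pos: [0.5542, 0.3001, 0.029]
tool_rot: [179.8, -0.4, -105.4]
force: [-6.1, -7.6, 1.3]
grip_width: 0.0238
```

```bash
python3 plan.py apply -.002 -.001 0 0;python3 st.py
```

```text
[ 5.558000e-01  3.027000e-01  3.030000e-02 -1.053889e+02]
F x,y,z stage -3.88 -8.94 1.27 pos stage mm 14.08 15.57 0.02899890816943374 rot [ 179.83769241   -0.37429055 -105.42387545] 15.7333
```

Request:
send_rows --steps '[[[0.0008,0,0],[0,0,0],0.0],[[0.0016,0,0.0002],[0,0,0],0.0],[[0.0024,0,0.0005],[0,0,0],0.0],[[0.0024,-0.0003,0.0007],[0,0,0],0.0],[[0.0024,-0.0006,0.0007],[0,0,0],0.0]]'

```text
time_s: 16.15
tool_pos: [0.5542, 0.3, 0.0289]
tool_rot: [179.9, -0.1, -105.4]
force: [-6.1, -3.7, 2.2]
grip_width: 0.0242
```

```bash
python3 plan.py apply .0024 -.0006 .0007 0;python3 st.py
```

```text
[ 5.558000e-01  3.002000e-01  2.960000e-02 -1.053889e+02]
F x,y,z stage -4.86 -5.2 2.21 pos stage mm 14.14 15.49 0.028913959886132493 rot [ 1.79856690e+02 -1.49191834e-01 -1.05375301e+02] 16.15
```

Request:
send_rows --steps '[[[0.0005,0,0.0002],[0,0,0],0.0],[[0.001,0,0.0004],[0,0,0],0.0],[[0.0015,0,0.0006],[0,0,0],0.0],[[0.002,0,0.0006],[0,0,0],0.0],[[0.002,0,0.0006],[0,0,0],0.0]]'

```text
time_s: 16.57
tool_pos: [0.5542, 0.2999, 0.0287]
tool_rot: [179.9, 0.0, -105.3]
force: [-4.9, -0.3, 0.9]
grip_width: 0.0239
```

```bash
python3 plan.py apply .002 0 .0006 0;python3 st.py
```

```text
[ 5.552000e-01  2.983000e-01  2.900000e-02 -1.053889e+02]
F x,y,z stage -4.69 -1.59 0.9 pos stage mm 14.08 15.41 0.028737619416537668 rot [ 1.79913334e+02  4.59201147e-02 -1.05330937e+02] 16.5667
```

Request:
send_rows --steps '[[[-0.001,0,0.0003],[0,0,0],0.0],[[-0.002,0,0.0003],[0,0,0],0.0],[[-0.003,0,0.0003],[0,0,0],0.0],[[-0.004,0,0.0003],[0,0,0],0.0],[[-0.004,0,0.0003],[0,0,0],0.0]]'

```text
time_s: 16.98
tool_pos: [0.5543, 0.3, 0.0282]
tool_rot: [179.8, -0.4, -105.4]
force: [-9.6, -7.3, 6.6]
grip_width: 0.024
```

```bash
python3 plan.py apply -.004 0 .0003 0;python3 st.py
```

```text
[ 5.563000e-01  3.021000e-01  2.870000e-02 -1.053889e+02]
F x,y,z stage -7.33 -9.63 6.63 pos stage mm 14.14 15.53 0.02817322428246256 rot [ 179.81840161   -0.37276624 -105.39830576] 16.9833
```

Request:
send_rows --steps '[[[-0.0005,0,-0.0003],[0,0,0],0.0],[[-0.001,0,-0.0005],[0,0,0],0.0],[[-0.0015,0,-0.0006],[0,0,0],0.0],[[-0.002,0,-0.0006],[0,0,0],0.0],[[-0.002,0,-0.0006],[0,0,0],0.0]]' --grip_force 45

```text
time_s: 17.4
tool_pos: [0.5543, 0.3001, 0.0283]
tool_rot: [179.8, -0.6, -105.4]
force: [-9.4, -10.1, 6.3]
grip_width: 0.0234
```

```bash
python3 plan.py apply -.002 0 -.0006 0;python3 st.py
python3 - <<'E'
from h import *
c=cam('wrist'); a=cam('scene'); s=cam('side'); crop(c,'w8c.png',205,100,445,280,3.3); crop(a,'a8.png',370,285,445,365,7);crop(s,'b8.png',155,245,255,320,7)
E
python3 st.py
```

```text
[ 5.568000e-01  3.040000e-01  2.930000e-02 -1.053889e+02]
F x,y,z stage -6.41 -12.24 6.35 pos stage mm 14.14 15.58 0.02825454983058895 rot [ 179.76672294   -0.5589627  -105.43393168] 17.4
F x,y,z stage -7.93 -12.34 6.52 pos stage mm 14.11 15.58 0.028227960629949346 rot [ 179.76466566   -0.55577173 -105.43500405] 17.55
```

View pics/w8c.png

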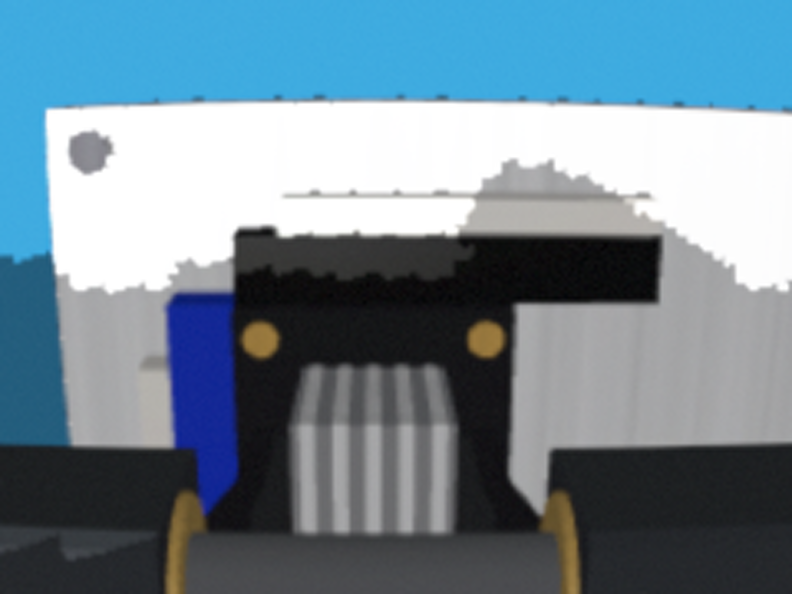

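View pics/a8.png

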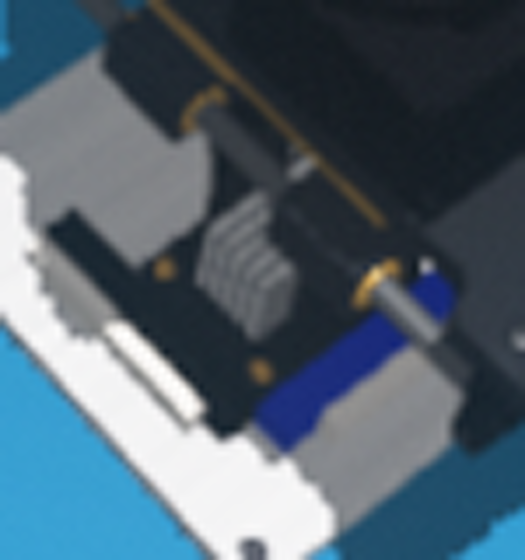

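View pics/b8.png

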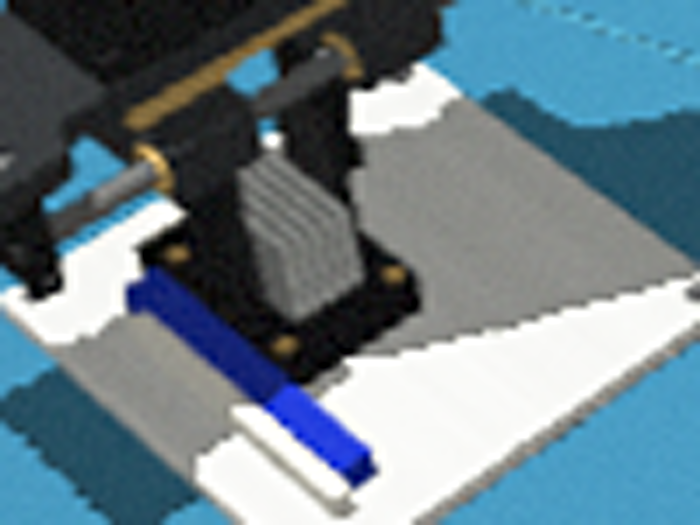

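Both fences touch in the wrist view: the black fence's edge meets the base at v≈303 with no gap, and the blue one at u≈236. I'll add y push for margin over friction and ease the down force.

Request:
send_rows --steps '[[[-0.0008,0,-0.0003],[0,0,0],0.0],[[-0.0016,0,-0.0006],[0,0,0],0.0],[[-0.0024,0,-0.0009],[0,0,0],0.0],[[-0.003,0,-0.001],[0,0,0],0.0],[[-0.003,0,-0.001],[0,0,0],0.0]]'

```text
time_s: 17.97
tool_pos: [0.5543, 0.3002, 0.0284]
tool_rot: [179.7, -0.9, -105.5]
force: [-12.4, -13.6, 7.4]
grip_width: 0.0235
```

```bash
python3 plan.py apply -.003 0 -.001 0;python3 st.py
```

```text
[ 5.576000e-01  3.069000e-01  3.030000e-02 -1.053889e+02]
F x,y,z stage -8.33 -16.4 7.36 pos stage mm 14.1 15.67 0.028366795893980914 rot [ 179.68501728   -0.85563433 -105.48390279] 17.9667
```

Request:
send_rows --steps '[[[0,0,-0.0003],[0,0,0],0.0],[[0,0,-0.0006],[0,0,0],0.0],[[0,0,-0.0009],[0,0,0],0.0],[[0,0,-0.0012],[0,0,0],0.0],[[0,0,-0.0012],[0,0,0],0.0]]'

```text
time_s: 18.38
tool_pos: [0.5543, 0.3002, 0.0284]
tool_rot: [179.7, -0.8, -105.5]
force: [-10.2, -13.1, 0.7]
grip_width: 0.0236
```

```bash
python3 plan.py apply 0 0 -.0012 0;python3 st.py
```

```text
[ 5.576000e-01  3.069000e-01  3.150000e-02 -1.053889e+02]
F x,y,z stage -6.34 -15.34 0.75 pos stage mm 14.13 15.67 0.028428531776578222 rot [ 179.67502942   -0.82531058 -105.48191678] 18.3833
```

Request:
send_rows --steps '[[[0,-0.0005,0],[0,0,0],0.0],[[0,-0.001,-0.0002],[0,0,0],0.0],[[0,-0.0015,-0.0003],[0,0,0],0.0],[[0,-0.0015,-0.0003],[0,0,0],0.0],[[0,-0.0015,-0.0003],[0,0,0],0.0]]'

```text
time_s: 18.8
tool_pos: [0.5543, 0.3002, 0.0285]
tool_rot: [179.5, -0.9, -105.4]
force: [-12.4, -12.4, 2.9]
grip_width: 0.0236
```

```bash
python3 plan.py apply 0 -.0015 -.0003 0;python3 st.py
```

```text
[ 5.591000e-01  3.065000e-01  3.180000e-02 -1.053889e+02]
F x,y,z stage -8.64 -15.22 2.9 pos stage mm 14.11 15.74 0.028484430042222217 rot [ 179.54333049   -0.87119806 -105.44580011] 18.8
```

Request:
send_rows --steps '[[[0,0,0],[0,0,0],0.0],[[0,0,0],[0,0,0],0.0],[[0,0,0],[0,0,0],0.0],[[0,0,0],[0,0,0],0.0],[[0,0,0],[0,0,0],0.0]]'

```text
time_s: 19.22
tool_pos: [0.5543, 0.3002, 0.0285]
tool_rot: [179.5, -0.9, -105.4]
force: [-12.5, -12.4, 2.3]
grip_width: 0.0231
```

```bash
python3 st.py
python3 - <<'E'
from h import *
c=cam('wrist'); a=cam('scene'); s=cam('side'); crop(c,'w9c.png',205,100,445,280,3.3); crop(s,'b9.png',155,245,255,320,7); cv2.imwrite('pics/a9.png',a['pixels'][:,:,::-1]); crop(a,'a9c.png',180,155,280,225,6)
E
python3 st.py
```

```text
F x,y,z stage -8.72 -15.31 2.31 pos stage mm 14.12 15.69 0.028452124162217103 rot [ 179.54330603   -0.87357381 -105.44670703] 19.2167
F x,y,z stage -7.86 -14.32 2.4 pos stage mm 14.09 15.72 0.028462914690510356 rot [ 179.54191949   -0.87264547 -105.44403886] 19.3667
```

View pics/w9c.png

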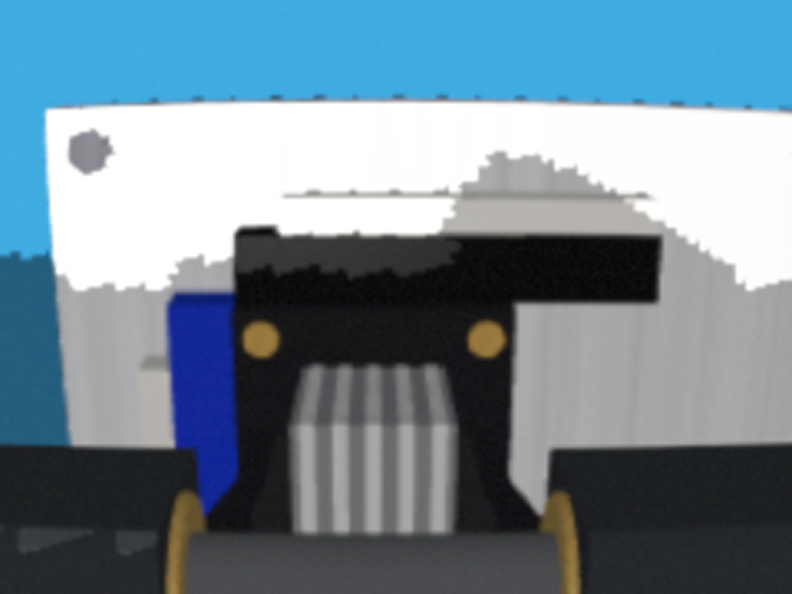

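View pics/b9.png

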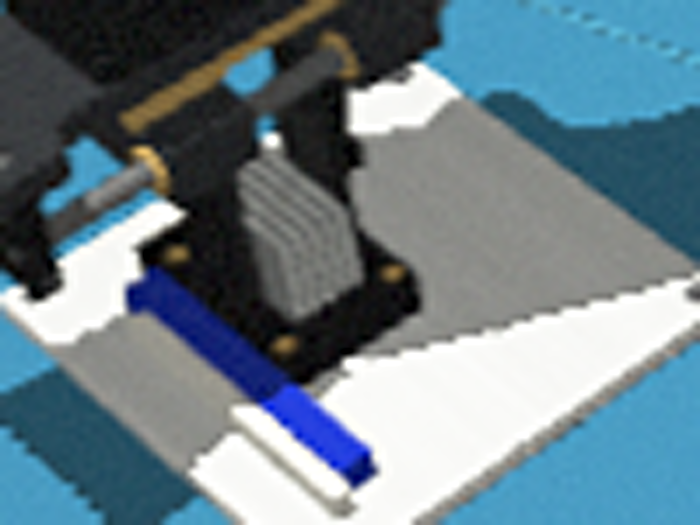

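View pics/a9.png

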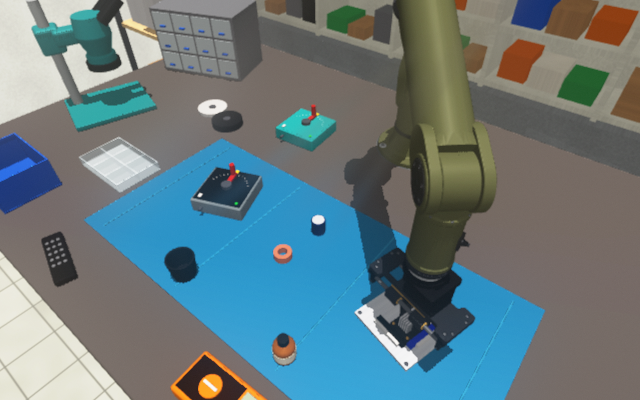

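```bash
python3 - <<'E'
from h import *
print(env.sign_off())
E
python3 st.py
```

```text
the job is handed in; nothing more can be done
None
the job is handed in; nothing more can be done
```

The job is handed in: the dimmer lever points at the yellow tab, and the power module is seated in the corner. The gripper still holds it pressed against both fences.

- **Lever:** I gripped the post and swung it about 50° around the hub. The check from above showed hub, post and tab in line to within about 1.5°, against a limit of 5.7°. It also looked undisturbed in the last picture.
- **Module position:** I gripped the module by the rib and set it on the stage. In the last wrist and side pictures I saw no gap at either fence and the module looked parallel to both.
    - Along the long side, the tool reads 14.1 mm from the stage centre, against 14 expected.
    - Along the short side, it reads 15.7 mm, against 16 expected.
    - Its height is within about 0.5 mm of resting on the plate.
- **Push at the end:** The wrist reads about 8 N towards the black fence and 14–15 N towards the blue one, with little downward load. The grip is set to 45 N.
- **Bystanders:** The choke, capacitor, bottle and cup look unmoved in the last scene picture.

**What could not be confirmed:**
- The force on each fence can't be measured directly. The blue one should be well over 1 N even after the worst friction loss. The black one I infer from pressing it first with the blue side almost unloaded, and from the module stopping at the same position.
- The tool leans about 1° under the push.
- The wrist camera's position for the stage differed from the other two cameras by 1–2 mm, so I relied on contact for the final position.

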